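# Hang a grinding wheel and tug its hook home

### The job

Take the grinding wheel that stands in the wooden rack and hang it by its hole on the stand's hook, behind the upturned tip. Still holding the wheel, tug it gently down until the hook, which slides stiffly, comes up against its stop, and keep up a gentle pull of 15 to 20 N there for about a second to be sure that it holds; then let go and leave the wheel hanging. The wheel is brittle, so never knock or pull it hard against the hook or stand, and leave the other things on the bench alone.

Things in the scene. Friction and masses are not known exactly. Their poses are not given: they have to be found in the camera images.
- wheel_center (a point): Centre of the grinding wheel to hang: a flat reddish-brown disc 125 mm in diameter and 16 mm thick with a round 32 mm hole through its middle (grey rings round the hole), 0.3 to 0.5 kg, brittle. x is its axle line (level: the disc stands upright). The top of its rim is 62.5 mm above this point.
- rack: Fixed wooden rack, foot 100 x 130 mm, 52 mm high; the wheel stands upright in its single slot. Origin: centre of its underside on the bench. x is the wheel's axle line. The slot is 20 mm wide along x, its floor 12 mm above the bench, its two cheeks 12 mm thick and ending 52 mm above the bench.
- stand: Fixed grey stand: foot 160 x 130 x 12 mm, post 40 mm wide, 140 mm high, with a dark clamp on its front (-x) side that carries the steel hook, which points to -x. The hook's plate slides down stiffly in the clamp (a pull of about 8 N, more than the wheel's weight) for an unknown 4 to 23 mm to a hidden stop; there the pull rises steeply. Origin: on the bench, under the post's front face.
- hook_seat (a point): Point on the centre line of the hook's round bar, 10 mm thick, half-way along the seat, 130 to 190 mm above the bench; it goes down with the hook. x runs level along the bar, z is up. On the +x side the hook's plate is 25 mm away (8 mm higher than this point); on the -x side the upturned tip stands 24 to 38 mm away, its top 18 mm above this point. A wheel seated on the bar has its centre 11 mm below.
- small_wheel: Bystander: small grinding wheel, 90 mm in diameter and 14 mm thick, lying flat. Origin: centre of its underside.
- whetstone: Bystander: two-layer whetstone block 170 x 60 x 28 mm, lying flat. Origin: centre of its underside, long side along its x.
- spanner: Bystander: steel spanner, 160 mm long, lying flat along its x axis. Origin: its underside.
- jar: Bystander: brown glass jar with a metal lid, 68 mm in diameter and 90 mm high. Origin: centre of its underside.
Things that resemble listed ones, but are neither listed nor needed, are in the scene too. There is more than one size of the stand; the one meant has the size given above.

How it is judged (in metres and radians):
On the way, in this order (a step that is already met when the one before it is completed fails the run):
1. the wheel hangs on the hook's bar behind the upturned tip, the bar bearing in its hole (x of wheel_center in the frame of hook_seat between -0.018 and 0.018 m and y of wheel_center in the frame of hook_seat between -0.008 and 0.008 m and z of wheel_center in the frame of hook_seat between -0.014 and -0.008 m and angle between the x axis of wheel_center and the x axis of hook_seat, either way round below 0.2 rad and contact force between wheel and stand above 0.7 N), for 0.1 s.
2. the gripper, holding the wheel, pulls the hook down against its stop and keeps a gentle pull of 12 to 26 N on it (the wheel's weight included) for 0.5 s (x of wheel_center in the frame of hook_seat between -0.018 and 0.018 m and y of wheel_center in the frame of hook_seat between -0.008 and 0.008 m and z of wheel_center in the frame of hook_seat between -0.014 and -0.008 m and angle between the x axis of wheel_center and the x axis of hook_seat, either way round below 0.2 rad and contact force between wheel and stand between 12 and 26 N and contact force between the fingers and wheel above 1 N), for 0.5 s.
At the end, for the whole second after the job is handed in: The wheel hangs still and released on the hook's bar, its centre 8 to 14 mm below the bar's centre line, within 18 mm of the middle of the seat along the bar and 8 mm sideways, its axle line within 0.2 rad of the bar's (all of step 1 and linear speed of wheel below 0.03 m/s and angular speed of wheel below 0.4 rad/s and contact force between the fingers and wheel below 0.1 N); the robot touches nothing.
It fails at once if the wheel presses or knocks on the hook or stand with more than 32 N (contact force between wheel and stand above 32 N).
It fails at once if the wheel is dropped or laid on the bench (height (world z) of wheel_center below 0.068 m).
It fails at once if the small wheel, whetstone, spanner or jar is moved by more than 25 mm (distance of any of small_wheel, whetstone, spanner, jar from where it was at the start of the episode above 0.025 m).
It also fails if it takes over 67 s, if anything falls off the work surface, if the arm or the gripper's body presses on something with over 40 N, if the wrist force passes 120 N, or if a joint passes its speed limit or range.

### The arm

A 6-joint arm with a two-finger parallel gripper is mounted at the origin on the work surface. World frame = base frame: x ahead of the robot, y to its left, z up, the work surface at z = 0. Lengths are in mm, angles in degrees, forces in N, time in s.
With the tool pointing down it reaches from about 350 to 850 mm from the base axis. Payload 8.1 kg.
Tool frame: the origin (TCP) lies on the front face of the gripper's body, between the roots of the fingers; the fingertips stand r.finger_overhang ahead of it and the grasp point (between the pads) lies 54 mm ahead of it (r.finger_overhang is the distance from the TCP to the fingertips, in mm); y points along the fingers, z is the direction in which the jaws open and shut, and the axes are right-handed (so a half turn about y gives the same grasp; the last joint's range is limited). The gripper opens to 85 mm and grips with 20 to 120 N. Pads are 22 mm wide; open, the fingers measure 114 mm over their backs; the gripper's body (76 mm by 85 mm) begins 54 mm behind the grasp point. The pads swing forward as they close: fully open they stand 13 mm farther back than shut.
Start: joints at [67.3, 7.471, 85.268, -0, 87.261, -4.893], TCP at [183.471, 571.266, 303.892] pointing down, gripper open.
Joint ranges: [-169.43, 169.43], [-51.17, 129.36], [1.28, 143.12], [-76.62, 256.62], [0, 156.53], [-152.29, 152.29]. Speed limits (degrees/s): [136.94, 136.94, 159.86, 180, 180, 180].

### API

Orientations are given as [roll, pitch, yaw] about the fixed x, y, z axes, in that order (R = Rz(yaw) Ry(pitch) Rx(roll)).
In Python, from bench import r gives the robot as it stands. The module is installed in compiled form; this text tells all that it offers.
- The arm moves only by the tool arm_command, never from a script. Its argument "increments" is a list of rows, each a list of 6 numbers: the shift along the tool's x, y, z in m, then the turn, a rotation vector about the tool's x, y, z in rad. In form: [[tx, ty, tz, wx, wy, wz], ...]. A call has exactly 10 rows; each row is the pose to reach, as a shift and turn from the pose commanded when the call began, along the tool's axes at that moment; what a row does not reach only later rows make up. A row lasts 1/8 s, in which the tool goes at most 62.5 mm and 10.7 degrees, less where a joint would pass 70% of its speed; a pose out of reach is approached as far as the arm can. A call with a gripper value outside its range is refused whole. "jaw" is the gripper's target within -1 to 1 (shut at 1, half-way at 0, fully open at -1), set as the call begins (left out, the last holds). The fingers move at their own pace and stop on an object; "force" is the grip in N (left out, the last holds). Time passes only in rows, so rows that repeat a pose let the fingers close, or fill a call up. It gives the time, the measured TCP pose, the force and the opening at its end, in the units of the state.
- r.sense(): the state, without advancing time (a new reading comes with each control period).
- r.snapshot(name): name is "side" or "top"; returns the picture (420x560x3 uint8, red, green, blue); there is no depth.
- r.camera_model(name): a dict with "intrinsics" (3x3 intrinsics, pixels), "cam_to_world" (4x4, takes a point from camera to world coordinates). Camera axes: x right, y down, z forward; pixel columns grow to the right and rows downward; lengths in mm; the calibration is good to about 2 mm. A picture is of the moment at which its call begins. camera_model takes no time and is no camera call.
- r.hand_in(): hands the job in, once; it reports no verdict.
Trained networks look in the newest picture that a camera, given by its name, has taken for a name from the list of things; names that differ only in an ending like _2 or _b are one class to them, and where a whole thing is asked for, a point or a joint stands for the part that bears it (a point fixed in the world has none). Each returns a list of dicts, best first, with "conf" (0 to 1); they miss things now and then, are a little off and sometimes report something else, mostly with a low value. They report only what shows in the picture. A call takes as long as a camera call. They do not tell look-alikes from the thing itself.
- r.trace(camera, target): "mask" (420x560 bool, what is visible of it) and "position" ([column, row] in pixels, amid what is visible of it).
- r.spot_point(camera, target): "position" ([column, row] in pixels: a listed point, or the origin of a listed thing).
The state is a dict: "time": time; "joint_pos": joint angles; "qd": joint speeds; "joint_efforts": joint torques, N m; "tool_pos": TCP position; "tcp_rot": TCP orientation; "ft_force": force on the tool from outside, world axes, zero at the start; "wrist_torque": the same for the moment, N m; "finger_gap": finger opening in mm.
Only numpy, scipy, OpenCV 4.12 (cv2) and the standard library are available. Lean on these libraries where they do the work, as an engineer would, in place of code of your own. Each camera call takes 0.05 s, during which the arm holds its last target.

## Working session

There is one attempt and no reset: what is moved stays moved. The work goes in short steps, Python scripts to look and compute and a tool call to move; the robot and the scene stay as the last step left them, time stands still between calls to the robot, and variables do not carry over. Pictures are saved under pics/ and viewed, and the job is handed in when it is done.

Besides the shell and the picture viewer there is one more tool, called after "Call:" as name([rows], argument=value, ...), one row to a line, values as JSON. arm_command: Moves the arm, as the interface text tells. Its arguments: {"type":"object","properties":{"increments":{"type":"array","items":{"type":"array","items":{"type":"number"}}},"jaw":{"type":"number"},"force":{"type":"number"}},"required":["increments"]}

```bash
mkdir -p pics
cat > h.py <<'E'
from bench import r
import numpy as np, cv2
def save(n,im,s=1.4):
    cv2.imwrite('pics/'+n,cv2.resize(im[:,:,::-1],None,fx=s,fy=s,interpolation=cv2.INTER_CUBIC))
def crop(n,im,u0,v0,u1,v1,s): save(n,im[v0:v1,u0:u1],s)
def P(cam):
    m=r.camera_model(cam);K=np.array(m['intrinsics']);T=np.array(m['cam_to_world']);return K,T
def ray(cam,p):
    K,T=P(cam);d=T[:3,:3]@np.linalg.solve(K,[p[0],p[1],1]);return T[:3,3],d/np.linalg.norm(d)
def proj(cam,X):
    K,T=P(cam);c=T[:3,:3].T@(np.array(X,float)-T[:3,3]);q=K@c;return q[:2]/q[2]
def atz(cam,p,z):
    o,d=ray(cam,p);return o+d*(z-o[2])/d[2]
def tri(p1,p2,c1='side',c2='top'):
    o1,d1=ray(c1,p1);o2,d2=ray(c2,p2)
    A=np.stack([d1,-d2],1);s=np.linalg.lstsq(A,o2-o1,rcond=None)[0]
    a=o1+s[0]*d1;b=o2+s[1]*d2;return (a+b)/2,np.linalg.norm(a-b)
E
python3 - <<'E'
from h import *
np.set_printoptions(precision=2,suppress=True)
for c in('side','top'):
    im=r.snapshot(c);save(c+'0.png',im);np.save(c+'0.npy',im);K,T=P(c);print(c,K,T)
    for t in('wheel_center','hook_seat','rack','stand','small_wheel','whetstone','spanner','jar'):
        print(t,[(round(d['conf'],2),np.round(d['position'],1).tolist()) for d in r.spot_point(c,t)])
print(r.sense(),r.finger_overhang)
E
```

```text
side [[394.36   0.   272.79]
 [  0.   394.36 208.96]
 [  0.     0.     1.  ]] [[ -0.85  -0.4    0.35 271.5 ]
 [ -0.53   0.61  -0.59 513.45]
 [  0.02  -0.68  -0.73 759.83]
 [  0.     0.     0.     1.  ]]
wheel_center [(0.8, [323.2, 186.9])]
hook_seat [(0.8, [235.9, 261.9]), (0.6, [161.7, 214.1])]
rack [(0.68, [322.4, 208.2])]
stand [(0.95, [220.4, 296.0]), (0.75, [159.8, 248.5])]
small_wheel [(0.66, [250.0, 170.3])]
whetstone [(0.58, [346.7, 271.8])]
spanner [(0.89, [275.3, 245.0])]
jar [(0.78, [209.9, 211.3])]
top [[477.68   0.   276.7 ]
 [  0.   477.68 220.79]
 [  0.     0.     1.  ]] [[  0.01  -0.99   0.16 450.44]
 [ -1.    -0.     0.03 -16.52]
 [ -0.02  -0.16  -0.99 971.48]
 [  0.     0.     0.     1.  ]]
wheel_center [(0.73, [374.0, 252.3])]
hook_seat [(0.87, [175.6, 239.5]), (0.68, [195.5, 127.2])]
rack [(0.6, [366.8, 256.5])]
stand [(0.68, [186.5, 227.3]), (0.59, [203.0, 136.9])]
small_wheel [(0.69, [368.6, 147.0])]
whetstone [(0.68, [286.1, 331.3])]
spanner [(0.76, [280.1, 241.6])]
jar [(0.8, [282.1, 148.5])]
{'time': 0.9, 'joint_pos': array([67.3 ,  7.47, 85.27,  0.  , 87.26, -4.89]), 'qd': array([ 0.02,  0.12, -0.12,  0.03, -0.02,  0.06]), 'joint_efforts': array([  0.  , -56.93, -50.09,  -0.  ,   0.  ,   0.  ]), 'tool_pos': array([183.46, 571.26, 303.92]), 'tcp_rot': array([-90.  ,   0.  , -17.81]), 'ft_force': array([-0.05, -0.32, -0.76]), 'wrist_torque': array([-0.01, -0.  ,  0.  ]), 'finger_gap': 85.06396345735646} 72.6
```

View pics/side0.png

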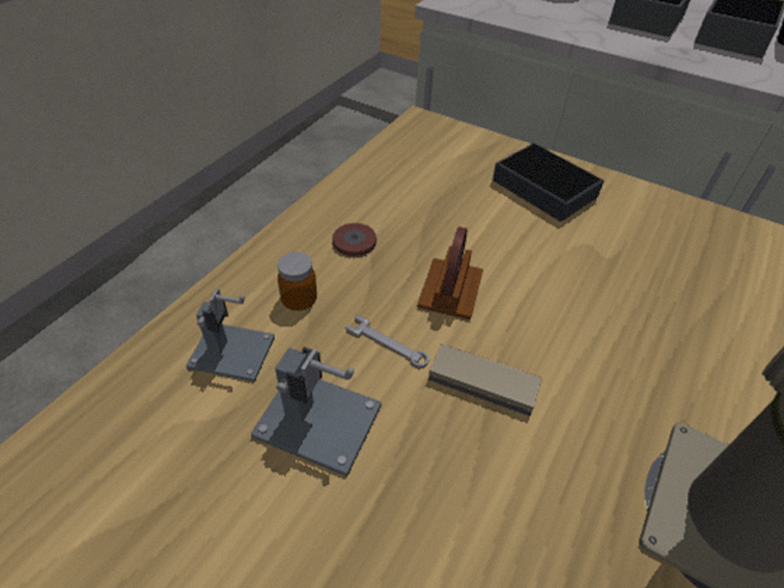

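View pics/top0.png

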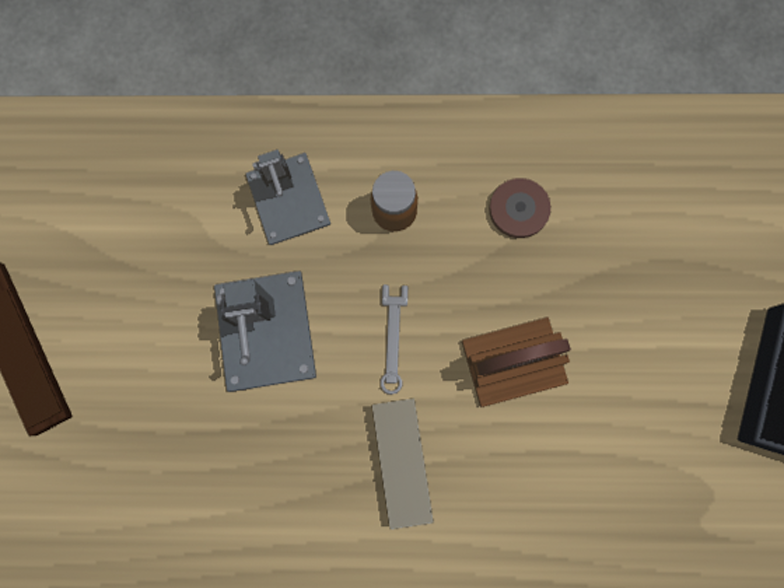

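Run:
```python
from h import *
np.set_printoptions(precision=1,suppress=True)
s=np.load('side0.npy');t=np.load('top0.npy')
for n,a,b in(('wheel',(323.2,186.9),(374,252.3)),('hook',(235.9,261.9),(175.6,239.5)),('hook small',(161.7,214.1),(195.5,127.2))):
    print(n,*tri(a,b))
print('stand',atz('side',(220.4,296),0),atz('top',(186.5,227.3),0))
print('rack',atz('side',(322.4,208.2),0),atz('top',(366.8,256.5),0))
print('foot edges at z=12', [atz('top',np.array(p)/1.4,12)[:2] for p in((215,287),(300,271),(315,377),(226,391))])
print('rack foot z=12', [atz('top',np.array(p)/1.4,12)[:2] for p in((460,342),(548,318),(568,384),(481,406))])
for n,p,z in(('jar','top',90),):
    print(atz('top',(282.1,148.5),0),atz('side',(209.9,211.3),0))
crop('w_t.png',t,310,210,430,300,6);crop('h_t.png',t,140,180,240,290,5)
crop('w_s.png',s,280,150,360,240,6);crop('h_s.png',s,170,230,290,340,5)
a=cv2.imread('pics/w_t.png');
```

```text
wheel [ 538.8 -177.5   69.7] 1.1689674852505345
hook [550.1 178.7 154.8] 1.8198208689649245
hook small [760.1 155.1 139.4] 0.2537748501869812
stand [595.5 184.8  -0. ] [595.5 194.7   0. ]
rack [ 529.4 -173.     0. ] [ 537.6 -175.     0. ]
foot edges at z=12 [array([639.8, 262.1]), array([664.4, 137.3]), array([508.9, 111. ]), array([488. , 238.4])]
rack foot z=12 [array([560.7, -96.9]), array([ 596.3, -223.9]), array([ 501.7, -249.3]), array([ 469.7, -125.8])]
[765.   -1.7   0. ] [771.7  -1.3   0. ]
```

View crops.

View pics/w_t.png

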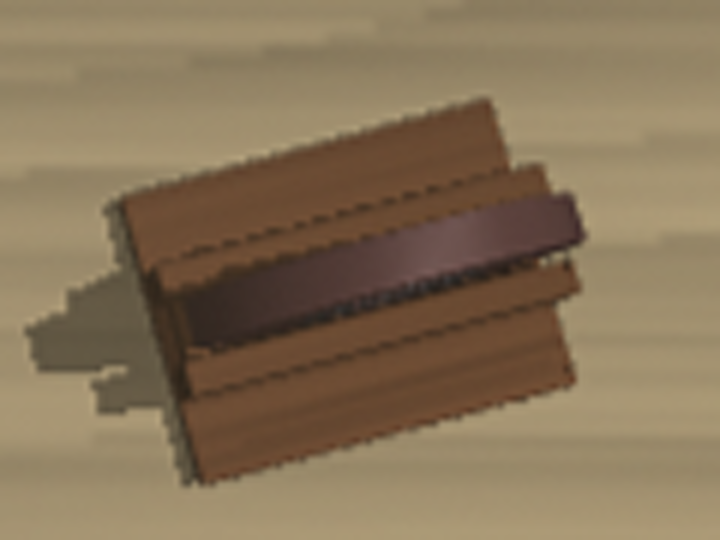

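View pics/h_t.png

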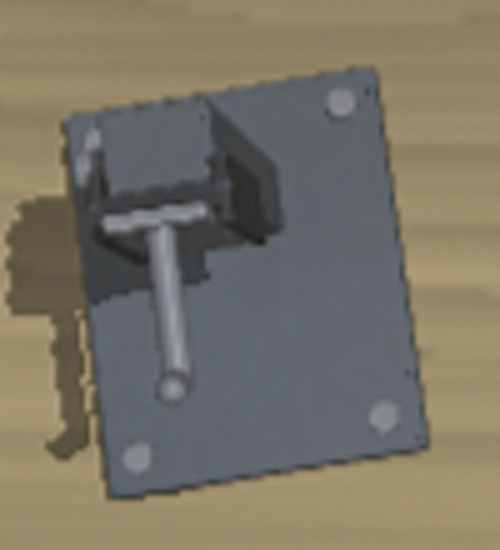

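View pics/w_s.png

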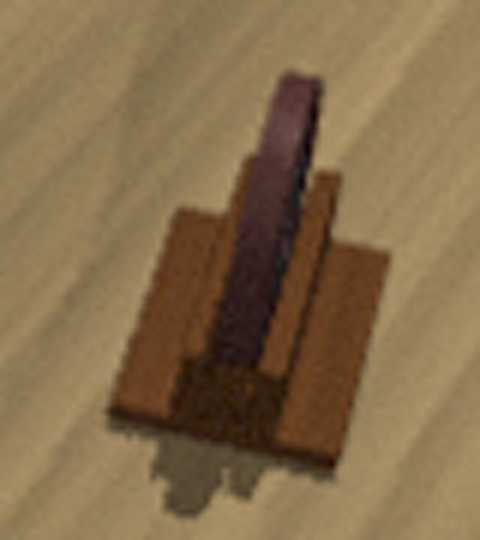

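View pics/h_s.png

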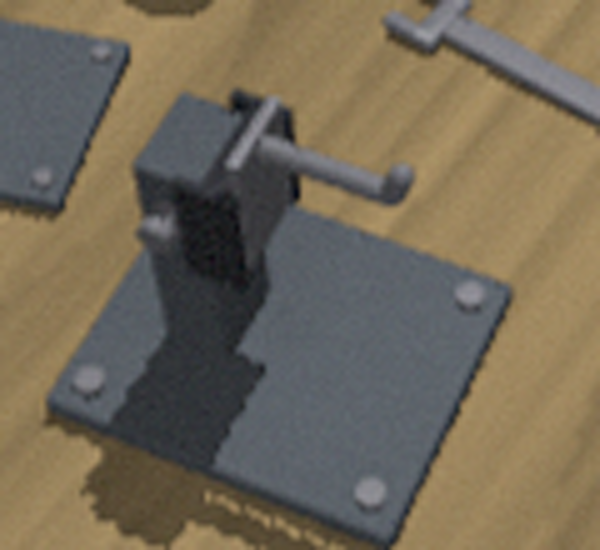

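```bash
cat > fit.py <<'E'
from h import *
from scipy.optimize import least_squares
np.set_printoptions(precision=2,suppress=True)
def T(o,c,s): 
    return [(o[0]+x/s,o[1]+y/s) for x,y in c]
def rz(a): return np.array([[np.cos(a),-np.sin(a),0],[np.sin(a),np.cos(a),0],[0,0,1]])
def fit(obs,x0,off=False):
    # obs: (cam,pixel,localpoint)
    def f(p):
        R=rz(p[2]);out=[]
        for c,u,l in obs: out+=list(proj(c,R@np.array(l)+[p[0],p[1],0])-u)
        return out
    s=least_squares(f,x0,loss='soft_l1');return s.x,np.array(s.fun).reshape(-1,2)
# rack: order local (x=axle): corners (+x,+y),(+x,-y),(-x,-y),(-x,+y)
rt=T((310,210),[(121,197),(488,98),(575,383),(203,483)],6)
h=12
loc=[(50,65,h),(50,-65,h),(-50,-65,h),(-50,65,h)]
obs=[('top',np.array(u),l) for u,l in zip(rt,loc)]
# side view
rs=T((280,150),[(340,172),(250,155)],6)
rs2=T((280,150),[(112,408),(333,462)],6)
rsb=T((280,150),[(180,208),(388,252)],6)
# side: near-left (112,408) is (+x,+y); (333,462)=(-x,+y); (388,252)=(-x,-y); (180,208)=(+x,-y)
for u,l in zip([rs2[0],rs2[1],rsb[1],rsb[0]],[loc[0],loc[3],loc[2],loc[1]]): obs.append(('side',np.array(u),l))
x,res=fit(obs,[535,-175,.26]);print('rack',x,np.degrees(x[2]));print(res)
st=T((140,180),[(65,118),(378,68),(428,447),(108,498)],5)
def fs(p):
    # foot centre x offset relative to p: just fit foot centre
    return
loc=[(80,65,12),(80,-65,12),(-80,-65,12),(-80,65,12)]
obs=[('top',np.array(u),l) for u,l in zip(st,loc)]
ss=T((170,230),[(50,402),(392,535),(512,290)],5)
for u,l in zip(ss,[loc[0],loc[3],loc[2]]): obs.append(('side',np.array(u),l))
x,res=fit(obs,[575,190,.13]);print('standfoot',x,np.degrees(x[2]));print(res)
print('bar root',tri(T((170,230),[(268,150)],5)[0],T((140,180),[(158,232)],5)[0]))
print('tip top',tri(T((170,230),[(400,172)],5)[0],T((140,180),[(173,386)],5)[0]))
print('bar end',tri(T((170,230),[(385,190)],5)[0],T((140,180),[(175,375)],5)[0]))
E
python3 fit.py
```

```text
rack [ 532.78 -174.56    0.27] 15.340441690773448
[[-0.76 -0.09]
 [ 0.12 -0.14]
 [ 0.47  0.42]
 [-0.6   0.71]
 [-1.05 -0.65]
 [ 0.75 -0.59]
 [ 0.29 -0.1 ]
 [-0.79 -0.53]]
standfoot [575.46 186.29   0.17] 9.50946424351376
[[-0.07 -0.41]
 [-0.4  -0.38]
 [ 0.38  0.7 ]
 [ 0.41  0.76]
 [-1.51 -0.44]
 [-0.34  1.71]
 [ 0.79 -1.27]]
bar root (array([572.98, 186.96, 153.29]), np.float64(2.3879947003092035))
tip top (array([518.9 , 176.31, 167.67]), np.float64(0.624619521449728))
bar end (array([523.95, 178.83, 155.32]), np.float64(0.202320909148866))
```

```bash
cat >> h.py <<'E'
def wheelpts(c,yaw,R=62.5,t=8,tilt=0):
    a=np.linspace(0,2*np.pi,73);ca,sa=np.cos(yaw),np.sin(yaw)
    out=[]
    for s in(-t,t):
        out.append(np.array([[c[0]+ca*s-sa*R*np.cos(q),c[1]+sa*s+ca*R*np.cos(q),c[2]+R*np.sin(q)] for q in a]))
    return out
def over(n,im,cam,polys,box,s):
    u0,v0,u1,v1=box;I=cv2.resize(im[v0:v1,u0:u1,::-1],None,fx=s,fy=s,interpolation=cv2.INTER_CUBIC)
    for col,pl in polys:
        q=np.array([(proj(cam,p)-[u0,v0]+.5)*s for p in pl]);cv2.polylines(I,[np.round(q*8).astype(np.int32)],False,col,1,cv2.LINE_AA,3)
    cv2.imwrite('pics/'+n,I)
E
python3 - <<'E'
from h import *
for cam,box in(('top',(310,210,430,300)),('side',(280,150,360,240))):
    im=np.load(cam+'0.npy')
    pl=[((0,255,0),p) for p in wheelpts((533,-174.6,74.5),np.radians(15.3))]
    pl+=[((255,255,0),p) for p in wheelpts((536,-175.6,74.5),np.radians(15.3))]
    over('ov_'+cam+'.png',im,cam,pl,box,6)
a=cv2.imread('pics/ov_top.png');b=cv2.imread('pics/ov_side.png')
b=cv2.resize(b,None,fx=1,fy=1);H=540
c=np.zeros((540,1200,3),np.uint8);c[:540,:720]=a;c[:540,720:]=b
cv2.imwrite('pics/ovw.png',cv2.resize(c,None,fx=.66,fy=.66,interpolation=cv2.INTER_AREA))
for cam in('top','side'):
    d=r.trace
E
```

```text
(no output)
```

View pics/ovw.png

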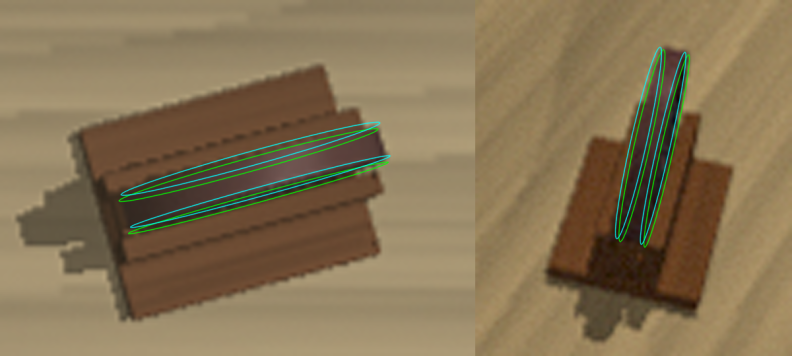

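```bash
cat >> h.py <<'E'
from scipy.spatial.transform import Rotation as Ro
def goal(pos,yaw,cmd=None,cyaw=None):
    s=r.sense();p=s['tool_pos'] if cmd is None else np.array(cmd);R0=Ro.from_euler('xyz',s['tcp_rot'] if cyaw is None else [-90,0,cyaw],degrees=True)
    R1=Ro.from_euler('xyz',[-90,0,yaw],degrees=True)
    print('shift',np.round(R0.inv().apply(np.array(pos)-p)/1000,4),'turn',np.round((R0.inv()*R1).as_rotvec(),4))
E
python3 -c "
from h import *
goal((532,-175,260),-74.7,(183.47,571.27,303.89),-17.81)"
```

```text
shift [ 0.5601  0.0439 -0.6039] turn [-0.      0.9929 -0.    ]
```

Call:
arm_command([
  [0.02,0,-0.021,0,0.03,0],
  [0.055,0,-0.06,0,0.1,0],
  [0.092,0,-0.099,0,0.17,0],
  [0.129,0,-0.139,0,0.24,0],
  [0.166,0,-0.179,0,0.31,0],
  [0.203,0,-0.219,0,0.38,0],
  [0.24,0,-0.259,0,0.45,0],
  [0.277,0,-0.299,0,0.52,0],
  [0.307,0,-0.331,0,0.58,0],
  [0.32,0,-0.345,0,0.61,0],
], jaw=-1, force=80)

```text
time: 2.15
tool_pos: [383.4, 142.9, 304.2]
tcp_rot: [-90.0, -0.0, -53.0]
ft_force: [0.6, 0.3, -1.1]
finger_gap: 85.5
```

```bash
python3 -c "
from h import *
s=r.sense();print(s['tool_pos'],s['tcp_rot'],s['time'])
goal((532,-175,240),-74.7)"
```

```text
[383.35181515 142.87799766 304.1683251 ] [-8.99679065e+01 -3.98385168e-02 -5.29889001e+01] 2.15
shift [ 0.3433  0.0644 -0.0727] turn [-0.0007  0.3789  0.0006]
```

Call:
arm_command([
  [0.02,0,-0.004,0,0.03,0],
  [0.06,0,-0.013,0,0.07,0],
  [0.105,0,-0.022,0,0.12,0],
  [0.15,0.01,-0.032,0,0.17,0],
  [0.195,0.02,-0.041,0,0.22,0],
  [0.24,0.03,-0.051,0,0.27,0],
  [0.28,0.04,-0.06,0,0.32,0],
  [0.315,0.05,-0.067,0,0.36,0],
  [0.337,0.06,-0.0715,0,0.379,0],
  [0.3433,0.064,-0.0727,0,0.38,0],
])

```text
time: 3.4
tool_pos: [532.4, -173.3, 239.0]
tcp_rot: [-90.1, 0.0, -74.6]
ft_force: [-0.4, -0.1, -0.3]
finger_gap: 85.3
```

```bash
python3 -c "
from h import *
s=r.sense();print(s['tool_pos'],s['tcp_rot'],s['time'],s['ft_force'])
goal((532,-175,181),-74.7)
t=r.snapshot('top');d=r.snapshot('side')
crop('t1.png',t,280,150,460,310,4);crop('s1.png',d,230,60,400,240,3.2)
"
```

```text
[ 532.41666766 -173.3006953   239.04343783] [-9.00589997e+01  4.28649620e-02 -7.46028878e+01] 3.4 [-0.44559083 -0.05716446 -0.3407607 ]
shift [ 0.0016  0.058  -0.0008] turn [ 0.001   0.0017 -0.0007]
```

View pics/t1.png

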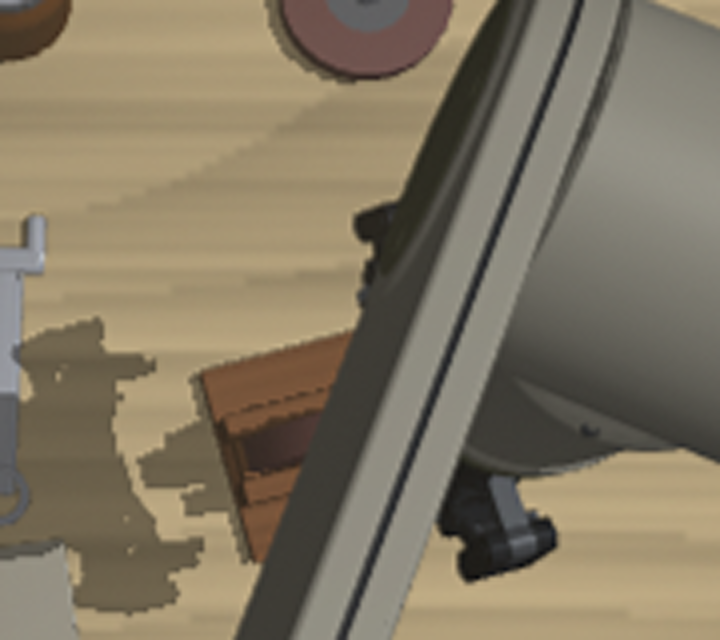

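View pics/s1.png

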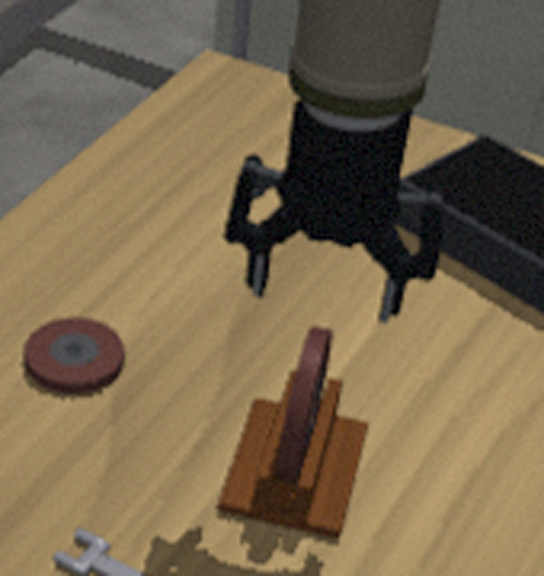

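Call:
arm_command([
  [0,0.004,0,0,0,0],
  [0,0.012,0,0,0,0],
  [0,0.022,0,0,0,0],
  [0,0.032,0,0,0,0],
  [0,0.042,0,0,0,0],
  [0,0.05,0,0,0,0],
  [0,0.056,0,0,0,0],
  [0,0.058,0,0,0,0],
  [0,0.058,0,0,0,0],
  [0,0.058,0,0,0,0],
])

```text
time: 4.75
tool_pos: [532.8, -172.4, 182.3]
tcp_rot: [-90.0, -0.0, -74.5]
ft_force: [0.3, 0.2, 0.0]
finger_gap: 85.3
```

```bash
python3 -c "
from h import *
s=r.sense();print(s['tool_pos'],s['tcp_rot'],s['time'],s['ft_force'])
goal((532,-175,181),-74.7)
d=r.snapshot('side')
crop('s2.png',d,260,90,380,240,4)
"
```

```text
[ 532.75473162 -172.43385276  182.31495536] [-8.99680624e+01 -2.44148358e-02 -7.45269187e+01] 4.75 [0.27465195 0.15926426 0.04497725]
shift [ 0.0023  0.0013 -0.0014] turn [-0.0006  0.003   0.0004]
```

View pics/s2.png

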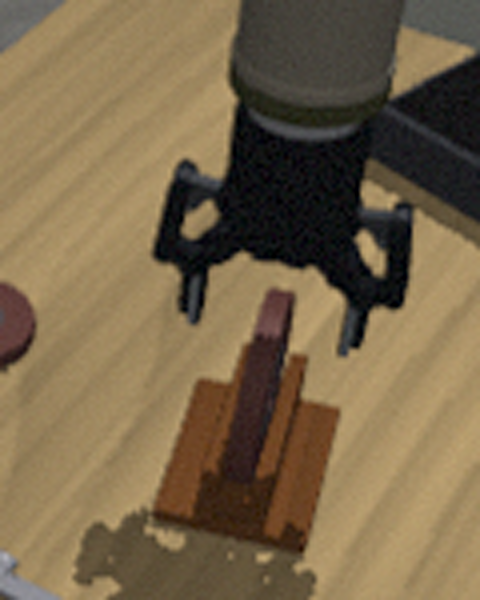

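Call:
arm_command([
  [0.001,0.001,0,0,0,0],
  [0.002,0.001,0,0,0,0],
  [0.002,0.001,0,0,0,0],
  [0.002,0.001,0,0,0,0],
  [0.002,0.001,0,0,0,0],
  [0.002,0.001,0,0,0,0],
  [0.002,0.001,0,0,0,0],
  [0.002,0.001,0,0,0,0],
  [0.002,0.001,0,0,0,0],
  [0.002,0.001,0,0,0,0],
], jaw=1, force=30)

```text
time: 6.05
tool_pos: [533.1, -174.3, 181.0]
tcp_rot: [-90.0, -0.0, -74.5]
ft_force: [0.5, -0.4, 2.0]
finger_gap: 15.3
```

```bash
python3 -c "
from h import *
s=r.sense();print(s['tool_pos'],s['tcp_rot'],s['time'],s['ft_force'],s['wrist_torque'],s['finger_gap'])
d=r.snapshot('side')
crop('s3.png',d,260,90,380,240,4)
"
```

```text
[ 533.10432811 -174.30788503  180.96819478] [-8.99930906e+01 -5.56428456e-03 -7.45314045e+01] 6.05 [ 0.48428303 -0.41355349  1.98303921] [-0.03838219 -0.06338795 -0.00775104] 15.32759698278495
```

View pics/s3.png

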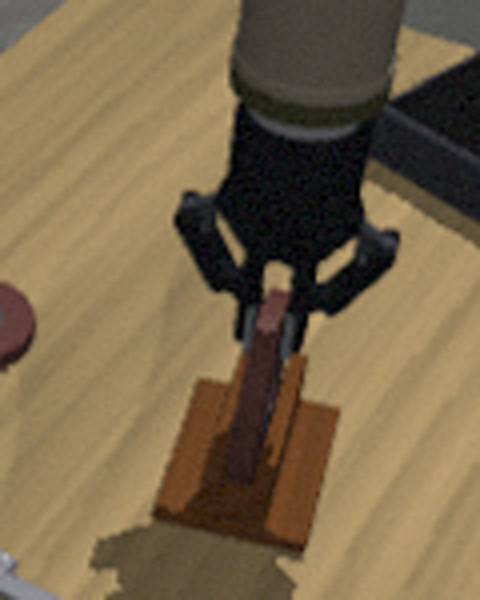

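Call:
arm_command([
  [0,0,0,0,0,0],
  [0,0,0,0,0,0],
  [0,0,0,0,0,0],
  [0,-0.004,0,0,0,0],
  [0,-0.015,0,0,0,0],
  [0,-0.035,0,0,0,0],
  [0,-0.06,0,0,0,0],
  [0,-0.085,0,0,0,0],
  [0,-0.104,0,0,0,0],
  [0,-0.11,0,0,0,0],
], jaw=1, force=90)

```text
time: 7.35
tool_pos: [533.7, -174.6, 293.3]
tcp_rot: [-89.9, -0.1, -74.5]
ft_force: [0.9, -0.3, -4.3]
finger_gap: 14.7
```

```bash
python3 -c "
from h import *
s=r.sense();print(s['tool_pos'],s['tcp_rot'],s['time'],s['ft_force'],s['wrist_torque'],s['finger_gap'])
# target: wheel in front of hook
sx=np.array([550,180]);a=np.radians(9.5);u=np.array([np.cos(a),np.sin(a)])
q=sx-90*u;print(q)
goal((q[0],q[1],291),9.5-90)
"
```

```text
[ 533.68953514 -174.58410323  293.26397322] [-89.85852635  -0.11637307 -74.53194702] 7.35 [ 0.89246373 -0.34543445 -4.33880284] [-0.01009414 -0.04816582 -0.02458763] 14.655647072324447
[461.23429586 165.14571547]
shift [-0.3468  0.0016  0.0208] turn [-0.0026  0.1042  0.0019]
```

Call:
arm_command([
  [-0.01,0,0.001,0,0.003,0],
  [-0.035,0,0.004,0,0.012,0],
  [-0.075,0,0.008,0,0.025,0],
  [-0.12,0,0.012,0,0.04,0],
  [-0.17,0,0.015,0,0.055,0],
  [-0.22,0,0.018,0,0.07,0],
  [-0.27,0,0.02,0,0.085,0],
  [-0.31,0,0.021,0,0.097,0],
  [-0.337,0,0.021,0,0.104,0],
  [-0.347,0,0.021,0,0.104,0],
])

```text
time: 8.6
tool_pos: [459.3, 167.3, 289.5]
tcp_rot: [-90.1, 0.0, -80.4]
ft_force: [-0.2, 0.1, -3.4]
finger_gap: 14.5
```

```bash
python3 -c "
from h import *
s=r.sense();print(s['tool_pos'],s['tcp_rot'],s['time'],s['ft_force'],s['wrist_torque'],s['finger_gap'])
for c in('side','top'):
  d=r.snapshot(c);np.save(c+'4.npy',d);save(c+'4.png',d)
  for t in('wheel_center','hook_seat'): print(c,t,[(round(d['conf'],2),np.round(d['position'],1).tolist()) for d in r.spot_point(c,t)])
"
```

```text
[459.2871666  167.31545546 289.5123353 ] [-9.01398515e+01  7.44964240e-03 -8.03597256e+01] 8.6 [-0.19296301  0.09987962 -3.35986544] [-0.02371214  0.02563381  0.00517365] 14.53873991371506
side wheel_center [(0.82, [277.6, 267.9])]
side hook_seat [(0.86, [236.2, 262.6]), (0.63, [347.4, 272.8]), (0.59, [163.6, 213.8])]
top wheel_center [(0.64, [178.9, 289.1])]
top hook_seat [(0.91, [174.7, 238.2]), (0.52, [196.7, 128.1])]
```

View pics/side4.png

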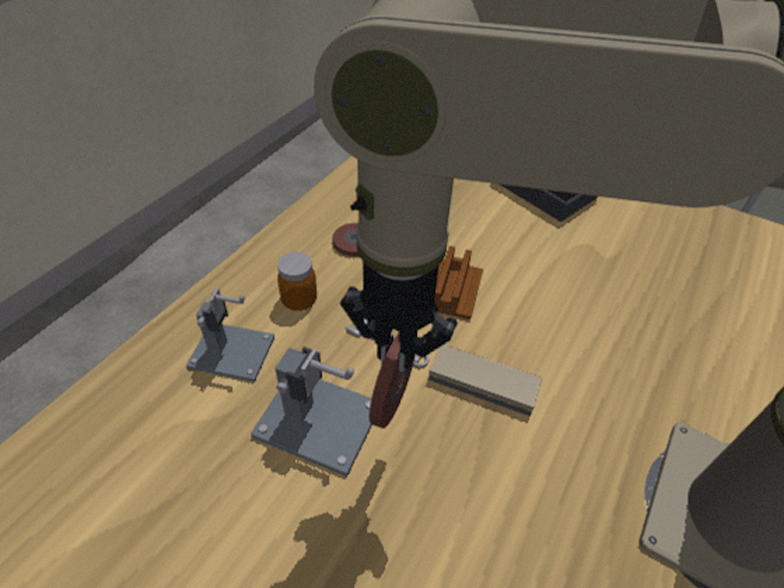

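View pics/top4.png

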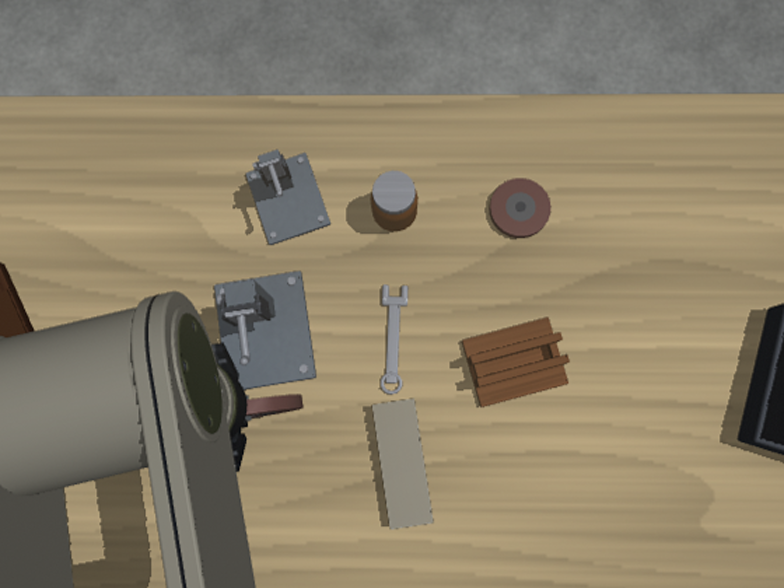

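Run:
```python
from h import *
s=r.sense();p=s['tool_pos'];y=np.radians(s['tcp_rot'][2]+90);print(p,y)
C=np.array([p[0],p[1],p[2]-106.5])
for c,box,sc in(('side',(240,220,320,320),6),('top',(140,190,230,310),5)):
    im=np.load(c+'4.npy')
    pl=[((0,255,0),q) for q in wheelpts(C,y)]+[((0,255,255),q) for q in wheelpts(C,y,16)]
    over('o4'+c+'.png',im,c,pl,box,sc)
a=cv2.imread('pics/o4side.png');b=cv2.imread('pics/o4top.png')
c=np.zeros((600,480+450,3),np.uint8);c[:600,:480]=a;c[:600,480:]=b
cv2.imwrite('pics/o4.png',cv2.resize(c,None,fx=.86,fy=.86,interpolation=cv2.INTER_AREA))
```

```text
[460.92292979 164.8669033  290.6443589 ] 0.16490627855496298
```

View pics/o4.png

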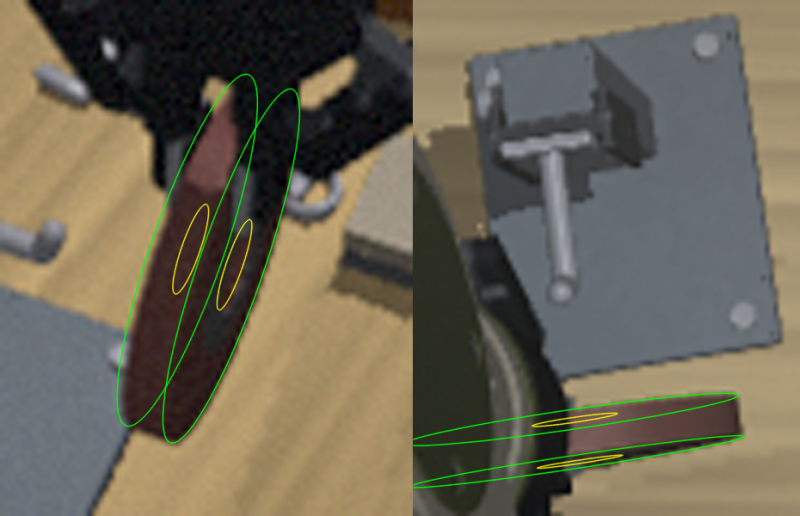

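```bash
cat >> h.py <<'E'
def hookpolys(S,yaw,L):
    S=np.array(S,float);u=np.array([np.cos(yaw),np.sin(yaw),0]);v=np.array([-u[1],u[0],0]);z=np.array([0,0,1.])
    o=[]
    for k in(-5,5):
        o.append(((0,0,255),[S+25*u+k*v,S-(L+5)*u+k*v])); o.append(((255,0,255),[S+25*u+k*z,S-(L+5)*u+k*z]))
    q=np.linspace(0,2*np.pi,25)
    o.append(((0,255,255),[S-L*u+18*z+5*(np.cos(t)*u+np.sin(t)*v) for t in q]))
    o.append(((255,255,0),[S,S-L*u,S-L*u+18*z]))
    return o
def both(n,C,wy,S,hy,L,bs,bt,sc,tag):
    A=[]
    for c,box in(('side',bs),('top',bt)):
        im=np.load(c+tag+'.npy')
        pl=([((0,255,0),q) for q in wheelpts(C,wy)]+[((0,255,0),q) for q in wheelpts(C,wy,16)] if C is not None else [])+(hookpolys(S,hy,L) if S is not None else [])
        over('tmp.png',im,c,pl,box,sc);A.append(cv2.imread('pics/tmp.png'))
        over('tmp.png',im,c,[],box,sc);A.append(cv2.imread('pics/tmp.png'))
    H=max(a.shape[0] for a in A);A=[cv2.copyMakeBorder(a,0,H-a.shape[0],0,4,cv2.BORDER_CONSTANT) for a in A]
    cv2.imwrite('pics/'+n,np.hstack(A))
E
python3 - <<'E'
from h import *
for c in('side','top'): np.save(c+'5.npy',r.snapshot(c))
s=r.sense();p=s['tool_pos'];y=np.radians(s['tcp_rot'][2]+90);print(p,s['tcp_rot'],s['time'],s['ft_force'])
C=np.array([p[0],p[1],p[2]-106.5])
both('o5w.png',C,y,None,0,0,(255,230,305,320),(170,255,220,290),4,'5')
both('o5h.png',None,0,(550,180,153),np.radians(9.5),31,(210,245,260,290),(160,215,190,265),5,'5')
E
```

```text
[461.01228042 164.93268029 290.84476216] [-9.00026269e+01 -1.05775950e-02 -8.05653125e+01] 9.0 [ 0.50813397 -0.33307752 -3.78218224]
```

View pics/o5w.png

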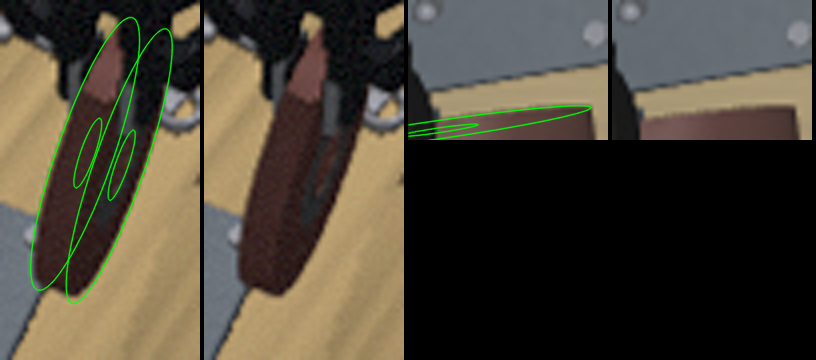

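View pics/o5h.png

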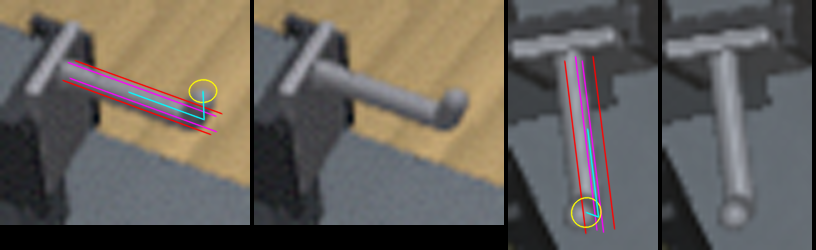

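Run:
```python
from h import *
A=[]
for c,(u0,v0,u1,v1) in(('side',(212,245,260,290)),('top',(160,212,190,265))):
    im=(np.load(c+'5.npy').astype(float))[v0:v1,u0:u1,::-1]
    im=np.clip(im*1.3,0,255).astype(np.uint8)
    I=cv2.resize(im,None,fx=10,fy=10,interpolation=cv2.INTER_NEAREST)
    for k in range(0,u1-u0,5): cv2.putText(I,str(u0+k),(k*10,8),0,.3,(0,255,255),1);cv2.line(I,(k*10,10),(k*10,14),(0,255,255))
    for k in range(0,v1-v0,5): cv2.putText(I,str(v0+k),(0,k*10+4),0,.3,(0,255,255),1)
    A.append(I)
H=max(a.shape[0] for a in A)
cv2.imwrite('pics/z5.png',np.hstack([cv2.copyMakeBorder(a,0,H-a.shape[0],0,4,cv2.BORDER_CONSTANT) for a in A]))
```

```text
(no output)
```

View pics/z5.png

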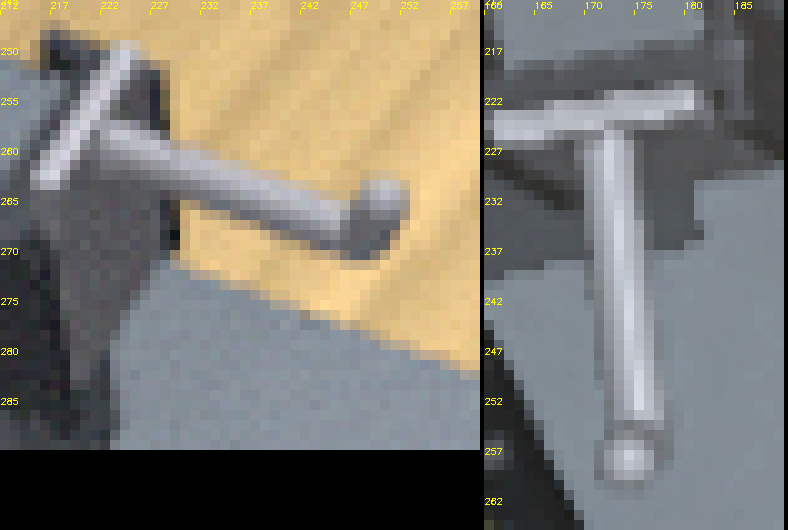

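```bash
cat > fh.py <<'E'
from h import *
from scipy.optimize import least_squares
np.set_printoptions(precision=2,suppress=True)
bt=[(172.7,230),(173.9,240),(174.8,250)];bs=[(230,262.4),(235,264.3),(243,266.9)]
def lat(c,S,u,px):
    a=proj(c,S+20*u);b=proj(c,S-25*u);d=(b-a)/np.linalg.norm(b-a);w=np.array(px)-.5-a;return d[0]*w[1]-d[1]*w[0]
def f(p,pri=True):
    S=p[:3];u=np.array([np.cos(p[3]),np.sin(p[3]),0]);o=[]
    for q in bt:o.append(lat('top',S,u,q))
    for q in bs:o.append(lat('side',S,u,q))
    T=S-p[4]*u
    o+=list(proj('top',T+[0,0,15])-np.array([174.8,257.3])+.5)
    o.append(proj('side',T+[0,0,9])[0]-249.8+.5)
    o.append(.7*(proj('side',T+[0,0,15])[1]-264.8+.5))
    o.append(.7*(proj('top',S+25*u+[0,0,8])[1]-226+.5))
    o.append((np.degrees(p[3])-9.5)/2)
    return o
s=least_squares(f,[550,180,153,.165,31]);print(s.x,np.degrees(s.x[3]));print(s.fun)
E
python3 fh.py
```

```text
[549.7  182.78 153.98   0.17  30.63] 9.906171220038503
[-0.02  0.08  0.48  0.    0.11 -0.13 -0.5   0.13 -0.06 -0.04 -0.    0.2 ]
```

Run:
```python
from h import *
p=np.array([461.0,164.93,290.84]);y=np.radians(9.45)
box=(255,240,305,310);im=np.load('side5.npy')
A=[]
for dz in(0,2.5):
    over('tmp.png',np.clip(im*1.6,0,255).astype(np.uint8),'side',[((0,255,0),q) for q in wheelpts(p-[0,0,106.5-dz],y)],box,8);A.append(cv2.imread('pics/tmp.png'))
cv2.imwrite('pics/z6.png',np.hstack(A))
im=np.load('top5.npy');A=[]
over('z7.png',np.clip(im*1.4,0,255).astype(np.uint8),'top',[((0,255,0),q) for q in wheelpts(p-[0,0,106.5],y)]+[((0,255,255),q) for q in wheelpts(p-[0,0,104],y)],(170,275,225,310),8)
```

```text
(no output)
```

View pics/z6.png

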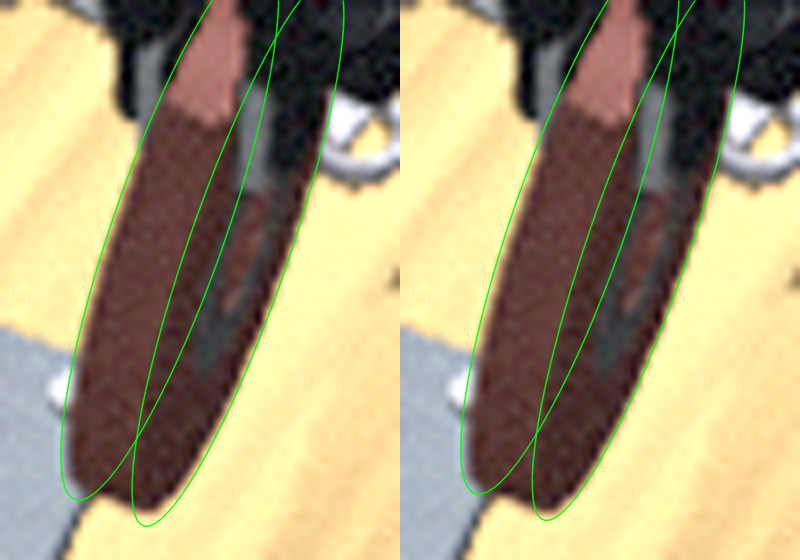

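View pics/z7.png

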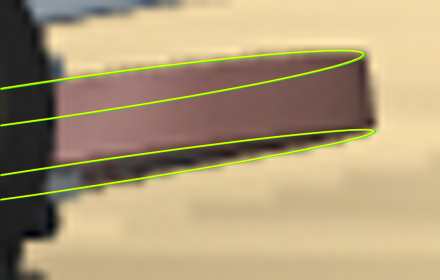

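```bash
cat > fw.py <<'E'
from h import *
from scipy.optimize import least_squares
np.set_printoptions(precision=2,suppress=True)
def hull(c,p,R=62.5):
    a=np.linspace(0,2*np.pi,241)[:-1]
    Rm=Ro.from_euler('ZY',[p[3],p[4]],degrees=True).as_matrix()
    P_=np.vstack([(Rm@np.stack([np.full_like(a,s),R*np.cos(a),R*np.sin(a)])).T+p[:3] for s in(-8,8)])
    K,T=P(c);q=(P_-T[:3,3])@T[:3,:3]@K.T;q=(q[:,:2]/q[:,2:]).astype(np.float32)
    return cv2.convexHull(q)
def resid(p,obs,pri):
    o=[]
    for c,pts in obs.items():
        h=hull(c,p)
        o+=[cv2.pointPolygonTest(h,(float(u),float(v)),True) for u,v in pts]
    return o+list((np.array(p[3:])-pri)/1.0)
def run(obs,x0):
    s=least_squares(resid,x0,args=(obs,np.array(x0[3:])),diff_step=1e-4,x_scale=[1,1,1,1,1]);return s
if __name__=='__main__':
    sp=[(300,235),(270,310),(235,390),(200,455),(175,495),(150,511),(73,400),(90,310),(112,220),(135,140)]
    tp=[(100,82),(200,66),(300,55),(355,53),(375,125),(369,85),(100,180),(200,160),(300,142)]
    obs={'side':[(255+a/8-.5,240+b/8-.5) for a,b in sp],'top':[(170+a/8-.5,275+b/8-.5) for a,b in tp]}
    for k in(['side','top'],['side'],['top']):
        s=run({i:obs[i] for i in k},[461,164.9,184.3,9.45,0.01]);print(k,s.x,s.fun)
E
python3 fw.py
```

```text
['side', 'top'] [460.61 163.93 189.48   9.61   0.01] [-0.52 -0.13  0.04  0.22 -0.03  0.02  0.6   0.55  0.09 -0.54  0.86  0.47
  0.31  0.25  0.04  0.1   0.81  1.24  1.18  0.16 -0.  ]
['side'] [459.24 165.4  193.7    9.6    0.01] [-0.31  0.05  0.2   0.34  0.02 -0.26  0.43  0.42  0.01 -0.59  0.15 -0.  ]
['top'] [464.31 182.05  70.61   9.63   0.01] [ 0.24 -0.05 -0.11 -0.09 -0.08  0.07 -0.3   0.19  0.17  0.18  0.  ]
```

Run:
```python
from h import *
y=np.radians(9.5);im=np.load('side5.npy');A=[]
for C in((461,164.9,184.3),(460.6,163.9,189.5),(461,164.9,188)):
    over('tmp.png',np.clip(im*2.,0,255).astype(np.uint8),'side',[((0,255,0),q) for q in wheelpts(C,y)]+[((0,255,255),wheelpts(C,y,16)[0])],(262,245,300,310),8);A.append(cv2.imread('pics/tmp.png'))
cv2.imwrite('pics/z8.png',cv2.resize(np.hstack(A),None,fx=.86,fy=.86))
```

```text
(no output)
```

View pics/z8.png

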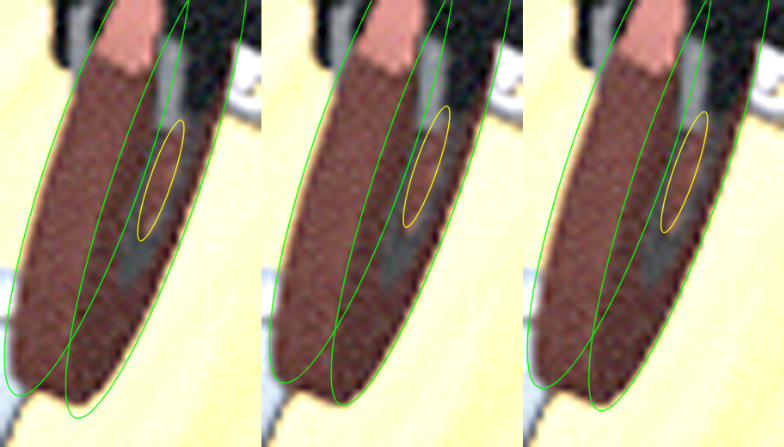

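Run:
```python
from h import *
A=[]
y=np.radians(15.4)
for c,box in(('side',(295,150,345,220)),('top',(330,230,415,275))):
  im=np.load(c+'0.npy')
  for C in((533,-174.5,74.5),(533,-175.5,79)):
    over('tmp.png',np.clip(im*1.6,0,255).astype(np.uint8),c,[((0,255,0),q) for q in wheelpts(C,y)],box,7 if c=='side' else 6);A.append(cv2.imread('pics/tmp.png'))
cv2.imwrite('pics/z9a.png',np.hstack(A[:2]));cv2.imwrite('pics/z9b.png',np.vstack(A[2:]))
```

```text
Traceback (most recent call last):
  File "h.py", line 27, in over
    q=np.array([(proj(cam,p)-[u0,v0]+.5)*s for p in pl]);cv2.polylines(I,[np.round(q*8).astype(np.int32)],False,col,1,cv2.LINE_AA,3)
                 ~~~~^^^^^^^
  File "h.py", line 11, in proj
    K,T=P(cam);c=T[:3,:3].T@(np.array(X,float)-T[:3,3]);q=K@c;return q[:2]/q[2]
        ~^^^^^
  File "h.py", line 7, in P
    m=r.camera_model(cam);K=np.array(m['intrinsics']);T=np.array(m['cam_to_world']);return K,T
ValueError: time passes only in moves, steps and waits
```

```bash
cat > cache.py <<'E'
from bench import r
import numpy as np,time
r.snapshot('side')
d={}
for c in('side','top'):
    m=r.camera_model(c);d[c+'K']=m['intrinsics'];d[c+'T']=m['cam_to_world']
np.savez('cams.npz',**d)
E
python3 cache.py
python3 - <<'E'
s=open('h.py').read()
s=s.replace("    m=r.camera_model(cam);K=np.array(m['intrinsics']);T=np.array(m['cam_to_world']);return K,T","    return CM[cam+'K'],CM[cam+'T']")
s=s.replace("import numpy as np, cv2","import numpy as np, cv2\nCM=dict(np.load('cams.npz'))")
open('h.py','w').write(s)
E
python3 - <<'E'
from h import *
A=[]
y=np.radians(15.4)
for c,box in(('side',(295,150,345,220)),('top',(330,230,415,275))):
  im=np.load(c+'0.npy')
  for C in((533,-174.5,74.5),(533,-175.5,79)):
    over('tmp.png',np.clip(im*1.6,0,255).astype(np.uint8),c,[((0,255,0),q) for q in wheelpts(C,y)],box,7 if c=='side' else 6);A.append(cv2.imread('pics/tmp.png'))
cv2.imwrite('pics/z9a.png',np.hstack(A[:2]));cv2.imwrite('pics/z9b.png',np.vstack(A[2:]))
E
```

```text
(no output)
```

View pics/z9a.png

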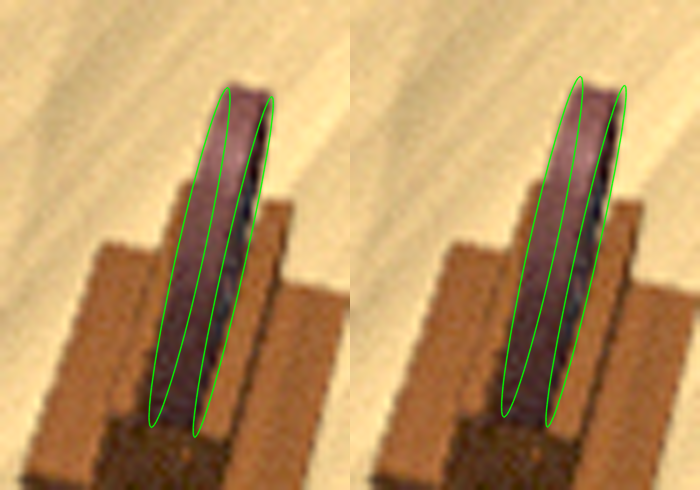

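View pics/z9b.png

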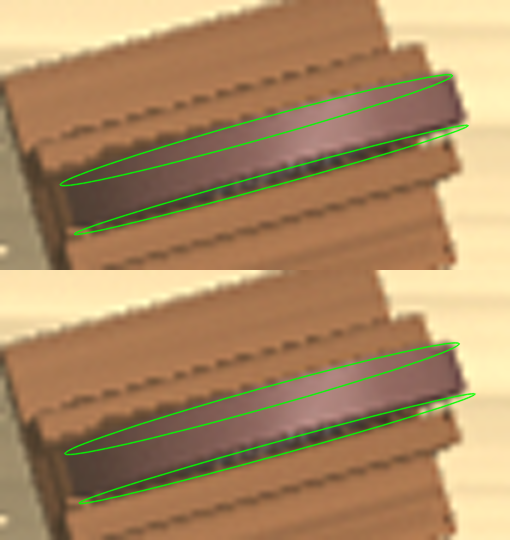

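Call:
arm_command([
  [0,0.003,0.003,0,0,0],
  [-0.001,0.007,0.007,0,0,0],
  [-0.0015,0.012,0.012,0,0,0],
  [-0.002,0.017,0.018,0,0,0],
  [-0.003,0.022,0.024,0,0,0],
  [-0.0037,0.026,0.028,0,0,0],
  [-0.0037,0.028,0.03,0,0,0],
  [-0.0037,0.029,0.031,0,0,0],
  [-0.0037,0.029,0.031,0,0,0],
  [-0.0037,0.029,0.031,0,0,0],
])

```text
time: 10.3
tool_pos: [490.7, 174.5, 262.1]
tcp_rot: [-90.0, -0.0, -80.5]
ft_force: [0.5, 0.0, -1.6]
finger_gap: 14.4
```

Run:
```python
from h import *
for c in('side','top'): np.save(c+'6.npy',r.snapshot(c))
s=r.sense();p=s['tool_pos'];y=np.radians(s['tcp_rot'][2]+90);print(p,s['tcp_rot'],s['time'],s['ft_force'])
C=p-[.4,1,101.4];print(C)
A=[]
for c,box in(('side',(205,240,300,315)),('top',(155,205,235,290))):
    im=np.clip(np.load(c+'6.npy')*1.6,0,255).astype(np.uint8)
    pl=[((0,255,0),q) for q in wheelpts(C,y)]+[((0,255,0),wheelpts(C,y,16)[0])]+hookpolys((549.7,182.8,154),np.radians(9.7),30.6)
    over('a6%s.png'%c,im,c,pl,box,7);over('b6%s.png'%c,im,c,[],box,7)
```

```text
[490.71840387 174.51750707 262.12289666] [-8.99772472e+01 -1.90677484e-05 -8.04875893e+01] 10.4 [-0.22020322  0.24255731 -2.63924533]
[490.31840387 173.51750707 160.72289666]
```

View pics/a6side.png

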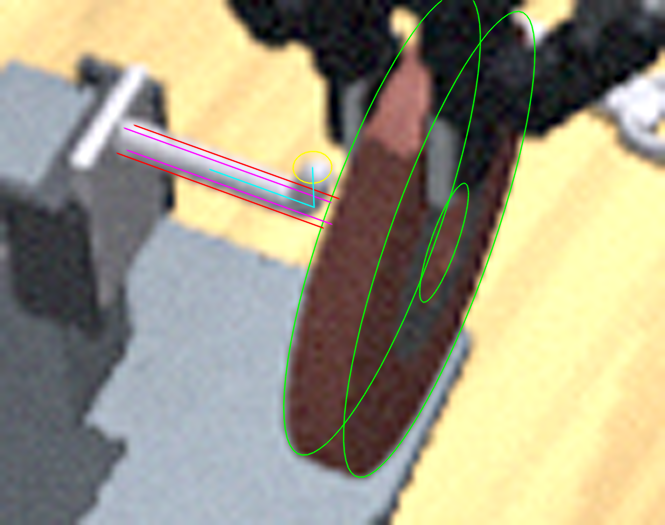

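View pics/b6side.png

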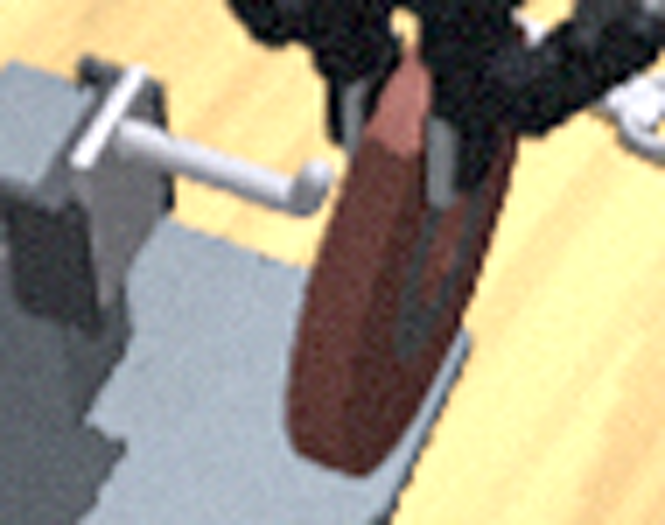

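View pics/a6top.png

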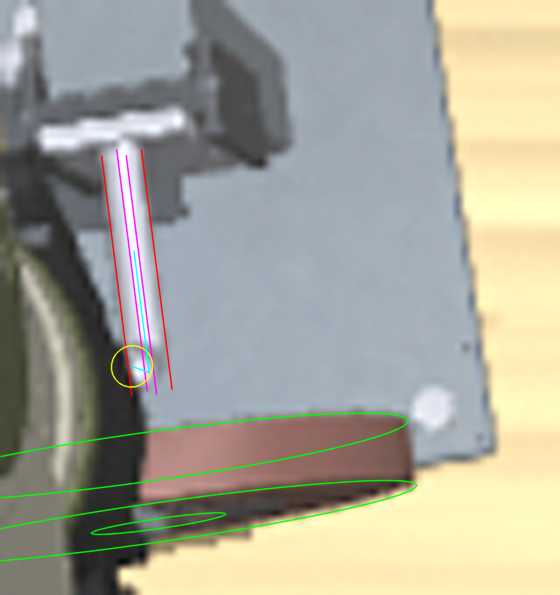

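Call:
arm_command([
  [0,0,0.001,0,0,0],
  [0.0003,0,0.003,0,0,0],
  [0.0007,0,0.006,0,0,0],
  [0.0007,0,0.009,0,0,0],
  [0.0007,0,0.012,0,0,0],
  [0.0007,0,0.014,0,0,0],
  [0.0007,0,0.015,0,0,0],
  [0.0007,0,0.016,0,0,0],
  [0.0007,0,0.016,0,0,0],
  [0.0007,0,0.016,0,0,0],
])

```text
time: 11.65
tool_pos: [506.5, 176.5, 261.9]
tcp_rot: [-90.0, -0.0, -80.5]
ft_force: [-0.7, -1.0, -3.1]
finger_gap: 14.5
```

Call:
arm_command([
  [0,0,0.0002,0,0,0],
  [0,0,0.0007,0,0,0],
  [0,0,0.0014,0,0,0],
  [0,0,0.002,0,0,0],
  [0,0,0.0026,0,0,0],
  [0,0,0.0032,0,0,0],
  [0,0,0.0037,0,0,0],
  [0,0,0.004,0,0,0],
  [0,0,0.004,0,0,0],
  [0,0,0.004,0,0,0],
])

```text
time: 12.9
tool_pos: [510.5, 177.1, 261.9]
tcp_rot: [-90.0, -0.0, -80.5]
ft_force: [0.5, -0.1, -3.4]
finger_gap: 14.5
```

```bash
cat > look.py <<'E'
import sys
from h import *
t=sys.argv[1];S=(549.7,182.8,float(sys.argv[2]) if len(sys.argv)>2 else 154)
for c in('side','top'): np.save(c+t+'.npy',r.snapshot(c))
s=r.sense();p=s['tool_pos'];y=np.radians(s['tcp_rot'][2]+90);print(p,s['tcp_rot'],s['time'],s['ft_force'],s['wrist_torque'],s['finger_gap'])
C=p-[.4,1,101.4]
a=np.radians(9.7);d=C-np.array(S);print('rel hook x,y,z',d[0]*np.cos(a)+d[1]*np.sin(a),-d[0]*np.sin(a)+d[1]*np.cos(a),d[2])
A=[]
box=(205,235,290,310);im=np.clip(np.load('side'+t+'.npy')*1.7,0,255).astype(np.uint8)
pl=[((0,255,0),q) for q in wheelpts(C,y)]+[((0,255,0),wheelpts(C,y,16)[0])]+hookpolys(S,a,31.5)
over('a.png',im,'side',pl,box,5);over('b.png',im,'side',[],box,5)
A=[cv2.imread('pics/a.png'),cv2.imread('pics/b.png')]
im=np.clip(np.load('top'+t+'.npy')*1.4,0,255).astype(np.uint8)
cv2.imwrite('pics/l%s.png'%t,np.hstack(A)); over('lt%s.png'%t,im,'top',pl,(155,205,235,290),5)
E
python3 look.py 7
```

```text
[510.52664397 177.11647788 261.90665728] [-8.99997663e+01 -3.26094119e-04 -8.04910117e+01] 13.0 [ 0.44371956 -0.24157223 -2.76675181] [-0.05821911  0.00944279 -0.0168903 ] 14.779545697034825
rel hook x,y,z -40.13369681621762 0.07971926633310922 6.506657279840596
```

View pics/l7.png

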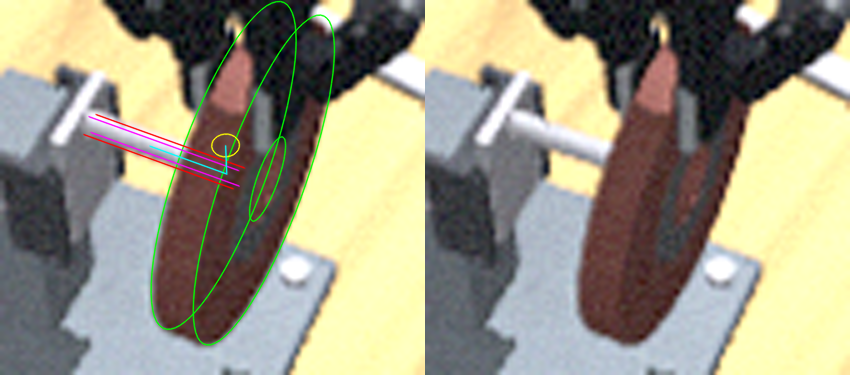

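Call:
arm_command([
  [0,0,0.0002,0,0,0],
  [0,0,0.0008,0,0,0],
  [0,0,0.0015,0,0,0],
  [0,0,0.0023,0,0,0],
  [0,0,0.003,0,0,0],
  [0,0,0.0038,0,0,0],
  [0,0,0.0045,0,0,0],
  [0,0,0.005,0,0,0],
  [0,0,0.005,0,0,0],
  [0,0,0.005,0,0,0],
])

```text
time: 14.25
tool_pos: [515.5, 178.0, 261.9]
tcp_rot: [-90.0, -0.0, -80.5]
ft_force: [-0.3, -0.0, -3.0]
finger_gap: 14.7
```

```bash
python3 look.py 8
```

```text
[515.44681377 177.97213246 261.91337414] [-9.00002999e+01  1.85661382e-03 -8.04871271e+01] 14.35 [ 0.37901674 -0.50772081 -3.65513973] [0.03761005 0.03193242 0.04535509] 14.843079321291247
rel hook x,y,z -35.139699669705294 0.09414459746529147 6.513374137051272
```

View pics/l8.png

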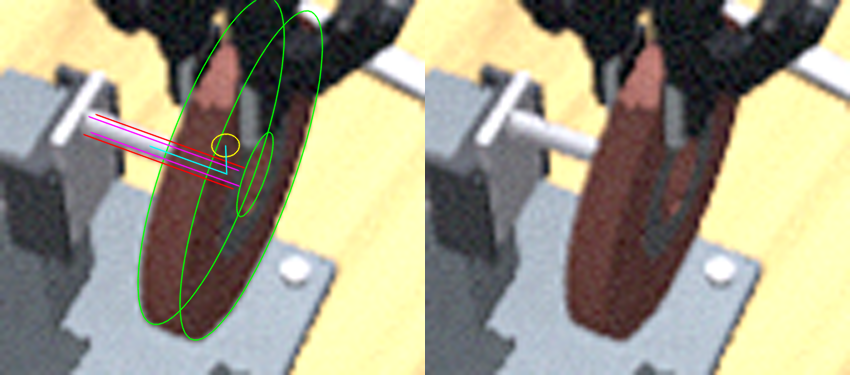

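Call:
arm_command([
  [0,0,0.0005,0,0,0],
  [0,0,0.0015,0,0,0],
  [0,0,0.003,0,0,0],
  [0,0,0.005,0,0,0],
  [0,0,0.007,0,0,0],
  [0,0,0.009,0,0,0],
  [0,0,0.0108,0,0,0],
  [0,0,0.012,0,0,0],
  [0,0,0.012,0,0,0],
  [0,0,0.012,0,0,0],
])

```text
time: 15.6
tool_pos: [527.3, 179.9, 261.9]
tcp_rot: [-90.0, 0.0, -80.5]
ft_force: [0.3, -0.0, -3.1]
finger_gap: 14.6
```

```bash
python3 look.py 9
```

```text
[527.27130711 179.93301443 261.90307629] [-8.99989366e+01 -1.06774804e-03 -8.04869400e+01] 15.7 [ 0.20132675 -0.14779561 -4.10348428] [-0.01586073 -0.02462754  0.00741892] 14.28853132224119
rel hook x,y,z -23.15386777935431 0.034691206214448655 6.503076289173379
```

View pics/l9.png

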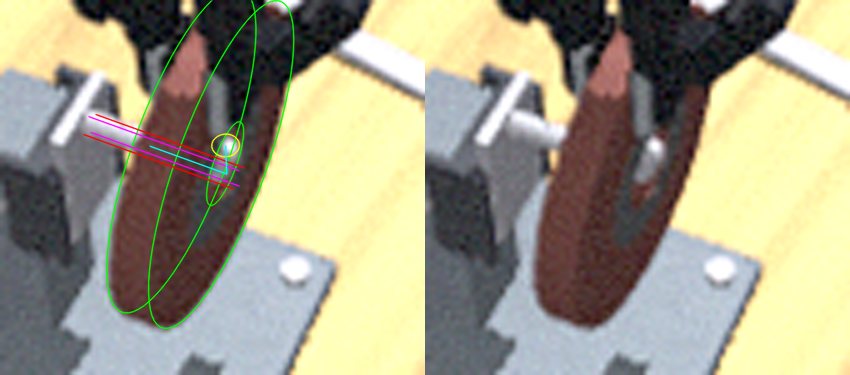

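Call:
arm_command([
  [0,0,0.001,0,0,0],
  [0,0,0.003,0,0,0],
  [0,0,0.006,0,0,0],
  [0,0,0.01,0,0,0],
  [0,0,0.014,0,0,0],
  [0,0,0.018,0,0,0],
  [0,0,0.0215,0,0,0],
  [0,0,0.024,0,0,0],
  [0,0,0.024,0,0,0],
  [0,0,0.024,0,0,0],
])

```text
time: 16.95
tool_pos: [550.9, 183.9, 261.9]
tcp_rot: [-90.0, -0.0, -80.5]
ft_force: [0.3, 0.2, -3.3]
finger_gap: 14.2
```

```bash
python3 look.py 10
```

```text
[550.87304802 183.90922872 261.87020065] [-9.00048906e+01  2.81453483e-04 -8.04869935e+01] 17.05 [ 0.57110348 -0.66204932 -2.70955421] [-0.02566341  0.00960868  0.03353113] 14.65142850194126
rel hook x,y,z 0.7803999933814346 -0.022583251204303156 6.470200645927008
```

View pics/l10.png

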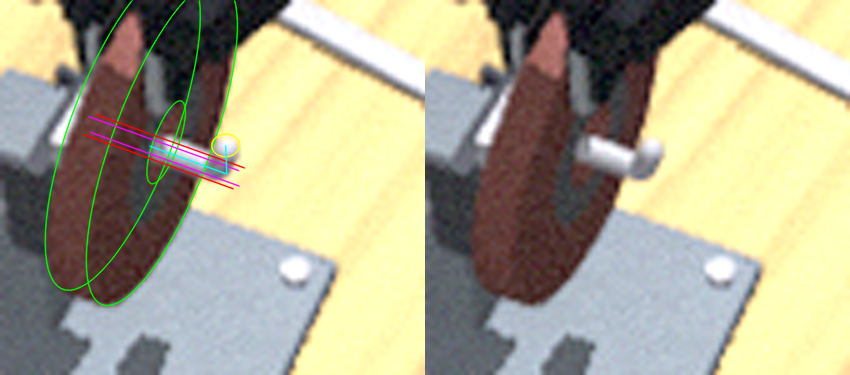

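View pics/lt10.png

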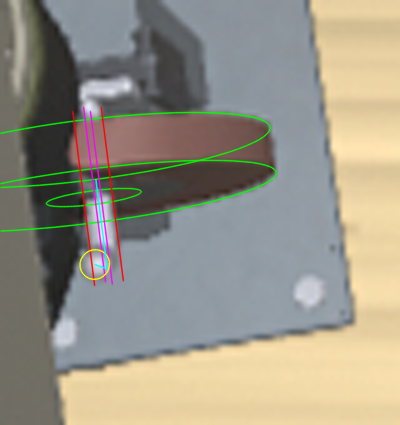

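Call:
arm_command([
  [0,0.001,0,0,0,0],
  [0,0.003,0,0,0,0],
  [0,0.006,0,0,0,0],
  [0,0.009,0,0,0,0],
  [0,0.011,0,0,0,0],
  [0,0.012,0,0,0,0],
  [0,0.013,0,0,0,0],
  [0,0.014,0,0,0,0],
  [0,0.014,0,0,0,0],
  [0,0.014,0,0,0,0],
])

```text
time: 18.3
tool_pos: [551.0, 183.9, 248.3]
tcp_rot: [-90.0, 0.0, -80.5]
ft_force: [-1.0, -0.9, 0.5]
finger_gap: 14.4
```

Call:
arm_command([
  [0,0.0002,0,0,0,0],
  [0,0.0004,0,0,0,0],
  [0,0.0006,0,0,0,0],
  [0,0.0008,0,0,0,0],
  [0,0.001,0,0,0,0],
  [0,0.0012,0,0,0,0],
  [0,0.0014,0,0,0,0],
  [0,0.0016,0,0,0,0],
  [0,0.0016,0,0,0,0],
  [0,0.0016,0,0,0,0],
])

```text
time: 19.55
tool_pos: [551.0, 183.9, 246.3]
tcp_rot: [-90.0, 0.0, -80.5]
ft_force: [-0.3, 0.1, 2.7]
finger_gap: 14.4
```

```bash
python3 look.py 11
```

```text
[551.0599892  183.90797374 246.31791453] [-8.99868907e+01 -2.10523987e-04 -8.04900749e+01] 19.65 [-1.56652284 -0.48396283  2.88598838] [-0.04127154  0.14668195 -0.00140505] 14.837449655871024
rel hook x,y,z 0.9644571165346538 -0.05531789359748744 -9.08208547490625
```

View pics/l11.png

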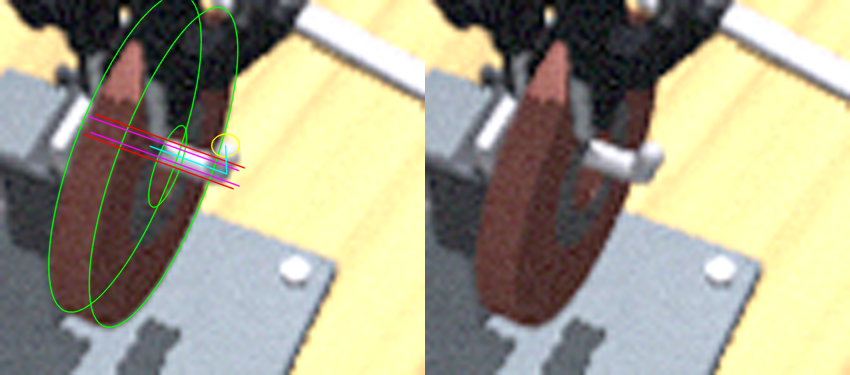

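Call:
arm_command([
  [0,0.0002,0,0,0,0],
  [0,0.0004,0,0,0,0],
  [0,0.0006,0,0,0,0],
  [0,0.0008,0,0,0,0],
  [0,0.001,0,0,0,0],
  [0,0.0012,0,0,0,0],
  [0,0.0014,0,0,0,0],
  [0,0.0016,0,0,0,0],
  [0,0.0018,0,0,0,0],
  [0,0.002,0,0,0,0],
])

```text
time: 20.9
tool_pos: [551.0, 183.9, 244.3]
tcp_rot: [-90.0, -0.0, -80.5]
ft_force: [-0.8, 0.1, 4.2]
finger_gap: 14.5
```

Call:
arm_command([
  [0,0.0001,0,0,0,0],
  [0,0.0002,0,0,0,0],
  [0,0.0003,0,0,0,0],
  [0,0.0004,0,0,0,0],
  [0,0.0006,0,0,0,0],
  [0,0.0007,0,0,0,0],
  [0,0.0008,0,0,0,0],
  [0,0.0009,0,0,0,0],
  [0,0.001,0,0,0,0],
  [0,0.001,0,0,0,0],
])

```text
time: 22.15
tool_pos: [551.0, 183.9, 243.3]
tcp_rot: [-90.0, 0.0, -80.5]
ft_force: [0.9, 0.9, 4.5]
finger_gap: 14.8
```

```bash
python3 look.py 12
```

```text
[550.97513897 183.90661353 243.25146875] [-9.00012722e+01  6.61056838e-04 -8.04906798e+01] 22.25 [0.86830321 0.07125951 3.21290393] [ 0.03896254 -0.25953347 -0.01075566] 14.592924369608962
rel hook x,y,z 0.8805907616029132 -0.04236229613762571 -12.148531252656824
```

View pics/l12.png

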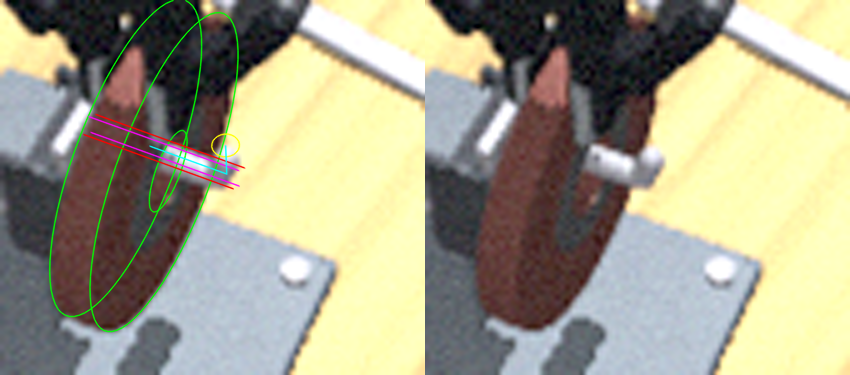

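Call:
arm_command([
  [0,0.0002,0,0,0,0],
  [0,0.0004,0,0,0,0],
  [0,0.0006,0,0,0,0],
  [0,0.0008,0,0,0,0],
  [0,0.001,0,0,0,0],
  [0,0.0011,0,0,0,0],
  [0,0.0012,0,0,0,0],
  [0,0.0012,0,0,0,0],
  [0,0.0012,0,0,0,0],
  [0,0.0012,0,0,0,0],
])

```text
time: 23.5
tool_pos: [551.0, 183.9, 243.0]
tcp_rot: [-90.0, 0.0, -80.5]
ft_force: [-1.2, -0.4, 9.0]
finger_gap: 14.4
```

Call:
arm_command([
  [0,0.0002,0,0,0,0],
  [0,0.0004,0,0,0,0],
  [0,0.0006,0,0,0,0],
  [0,0.0008,0,0,0,0],
  [0,0.001,0,0,0,0],
  [0,0.0011,0,0,0,0],
  [0,0.0012,0,0,0,0],
  [0,0.0012,0,0,0,0],
  [0,0.0012,0,0,0,0],
  [0,0.0012,0,0,0,0],
])

```text
time: 24.75
tool_pos: [551.1, 183.9, 242.9]
tcp_rot: [-89.9, -0.0, -80.5]
ft_force: [-5.0, -1.5, 15.5]
finger_gap: 14.4
```

```bash
python3 look.py 13 150
```

```text
[551.10513846 183.96621997 242.86383605] [-8.99376949e+01  8.06385846e-04 -8.04825559e+01] 24.85 [-5.27496358 -0.81322786 15.35846626] [-0.31329279  0.97111085  0.01122888] 13.940311056847866
rel hook x,y,z 1.0187747670549894 -0.005511557468894562 -8.536163947325974
```

View pics/l13.png

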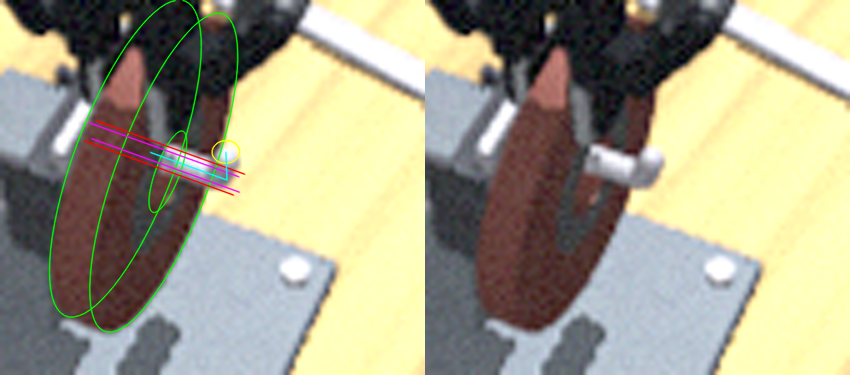

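Call:
arm_command([
  [0,-0.0002,0,0,0,0],
  [0,-0.0002,0,0,0,0],
  [0,-0.0002,0,0,0,0],
  [0,-0.0002,0,0,0,0],
  [0,-0.0002,0,0,0,0],
  [0,-0.0002,0,0,0,0],
  [0,-0.0002,0,0,0,0],
  [0,-0.0002,0,0,0,0],
  [0,-0.0002,0,0,0,0],
  [0,-0.0002,0,0,0,0],
])

```text
time: 26.1
tool_pos: [551.1, 183.9, 242.9]
tcp_rot: [-89.9, -0.0, -80.5]
ft_force: [-3.7, -0.9, 14.6]
finger_gap: 14.4
```

Call:
arm_command([
  [0,0,0,0,0,0],
  [0,0,0,0,0,0],
  [0,0,0,0,0,0],
  [0,-0.0004,0,0,0,0],
  [0,-0.0008,0,0,0,0],
  [0,-0.0012,0,0,0,0],
  [0,-0.0016,0,0,0,0],
  [0,-0.002,0,0,0,0],
  [0,-0.0022,0,0,0,0],
  [0,-0.0022,0,0,0,0],
])

```text
time: 27.35
tool_pos: [551.0, 183.9, 243.1]
tcp_rot: [-90.0, -0.0, -80.5]
ft_force: [2.1, 0.3, 2.5]
finger_gap: 14.6
```

Call:
arm_command([
  [0,-0.0004,0,0,0,0],
  [0,-0.0004,0,0,0,0],
  [0,-0.0004,0,0,0,0],
  [0,-0.0004,0,0,0,0],
  [0,-0.0004,0,0,0,0],
  [0,-0.0004,0,0,0,0],
  [0,-0.0004,0,0,0,0],
  [0,-0.0004,0,0,0,0],
  [0,-0.0004,0,0,0,0],
  [0,-0.0004,0,0,0,0],
], jaw=0.5, force=20)

```text
time: 28.6
tool_pos: [551.0, 183.9, 243.7]
tcp_rot: [-90.0, -0.0, -80.5]
ft_force: [0.4, -0.4, -0.7]
finger_gap: 21.0
```

```bash
python3 look.py 14 149
```

```text
[550.98351193 183.89804383 243.72368315] [-8.99978216e+01 -6.98580340e-04 -8.04885863e+01] 28.7 [ 0.14231322 -0.69833946  0.3973693 ] [ 0.00503767 -0.00884472 -0.02250751] 21.589468700868398
rel hook x,y,z 0.887400115128608 -0.05222022827559267 -6.676316853684938
```

View pics/l14.png

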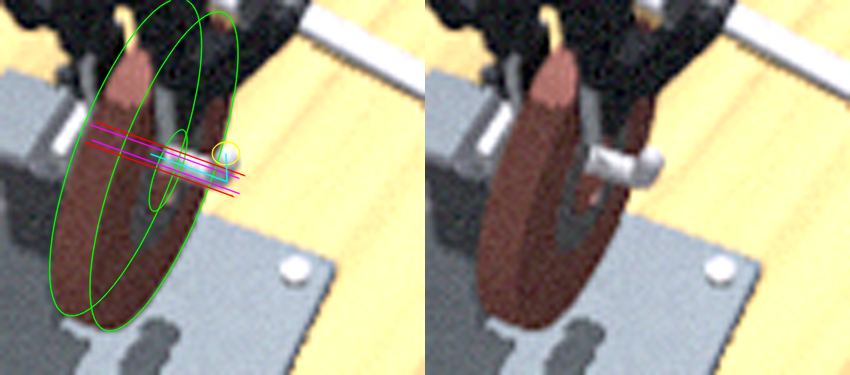

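Call:
arm_command([
  [0,-0.001,0,0,0,0],
  [0,-0.003,0,0,0,0],
  [0,-0.006,0,0,0,0],
  [0,-0.009,0,0,0,0],
  [0,-0.013,0,0,0,0],
  [0,-0.017,0,0,0,0],
  [0,-0.021,0,0,0,0],
  [0,-0.025,0,0,0,0],
  [0,-0.029,0,0,0,0],
  [0,-0.033,0,0,0,0],
])

```text
time: 29.95
tool_pos: [551.0, 183.9, 277.0]
tcp_rot: [-90.0, 0.0, -80.5]
ft_force: [-0.4, -0.4, 0.5]
finger_gap: 21.3
```

Call:
arm_command([
  [0,-0.005,0,0,0,0],
  [0,-0.015,0,0,0,0],
  [0,-0.025,0,0,0,0],
  [0,-0.035,0,0,0,0],
  [0,-0.045,0,0,0,0],
  [0,-0.055,0,0,0,0],
  [0,-0.065,0,0,0,0],
  [0,-0.075,0,0,0,0],
  [0,-0.08,0,0,0,0],
  [0,-0.08,0,0,0,0],
])

```text
time: 31.2
tool_pos: [551.1, 183.9, 357.2]
tcp_rot: [-90.0, 0.0, -80.5]
ft_force: [-0.5, 0.3, -0.5]
finger_gap: 21.2
```

Run:
```python
from h import *
s=r.sense();print(s['tool_pos'],s['time'],s['ft_force'])
im=r.snapshot('side');np.save('side15.npy',im);crop('s15.png',np.clip(im*1.5,0,255).astype(np.uint8),190,190,310,330,4)
t=r.snapshot('top');crop('t15.png',np.clip(t*1.3,0,255).astype(np.uint8),140,190,260,300,5)
```

```text
[551.11191936 183.94719013 357.15261949] 31.2 [-0.53866505  0.26133659 -0.45848989]
```

View pics/s15.png

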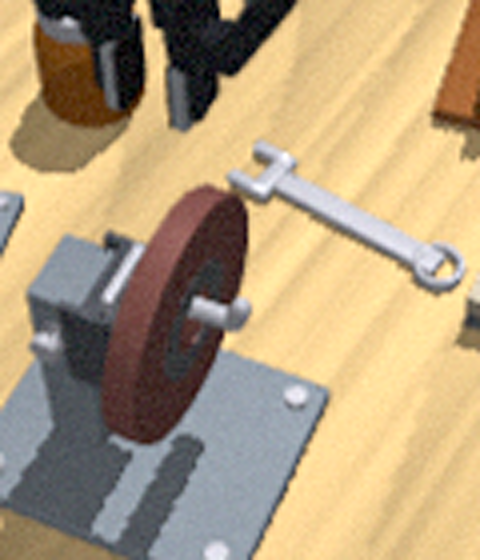

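View pics/t15.png

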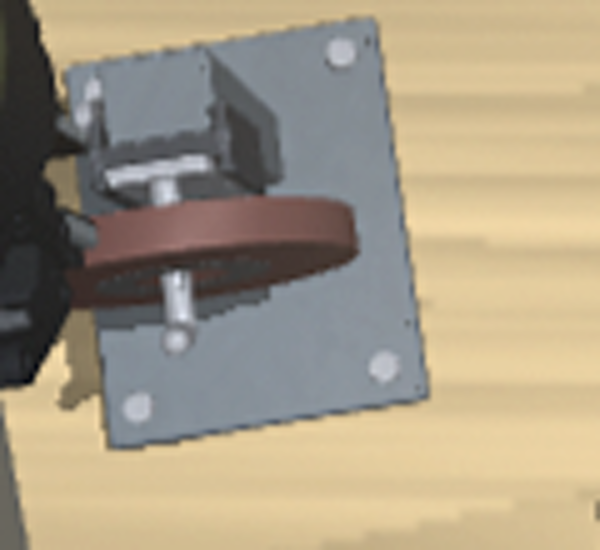

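Call:
arm_command([
  [0,-0.005,-0.01,0,0,0],
  [0,-0.01,-0.03,0,0,0],
  [0,-0.02,-0.055,0,0,0],
  [0,-0.03,-0.08,0,0,0],
  [0,-0.04,-0.105,0,0,0],
  [0,-0.04,-0.13,0,0,0],
  [0,-0.04,-0.15,0,0,0],
  [0,-0.04,-0.16,0,0,0],
  [0,-0.04,-0.16,0,0,0],
  [0,-0.04,-0.16,0,0,0],
])

```text
time: 32.55
tool_pos: [393.5, 157.5, 396.6]
tcp_rot: [-90.0, -0.0, -80.5]
ft_force: [-0.1, -0.0, 0.8]
finger_gap: 21.7
```

Run:
```python
from h import *
im=r.snapshot('side');t=r.snapshot('top');np.save('side16.npy',im);np.save('top16.npy',t)
s=r.sense();print(s['tool_pos'],s['time'],s['ft_force'])
print(np.abs(im[230:310,210:260].astype(int)-np.load('side15.npy')[230:310,210:260]).mean())
crop('s16.png',np.clip(im*1.5,0,255).astype(np.uint8),205,230,265,305,8)
crop('t16.png',np.clip(t*1.3,0,255).astype(np.uint8),140,190,230,270,8)
```

```text
[393.56634031 157.47817977 396.49141832] 32.65 [-0.03701344 -0.61437582  0.76498626]
3.624833333333333
```

View pics/s16.png

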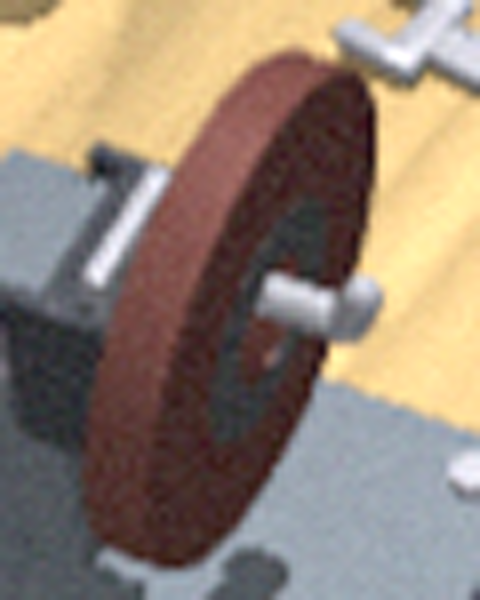

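View pics/t16.png

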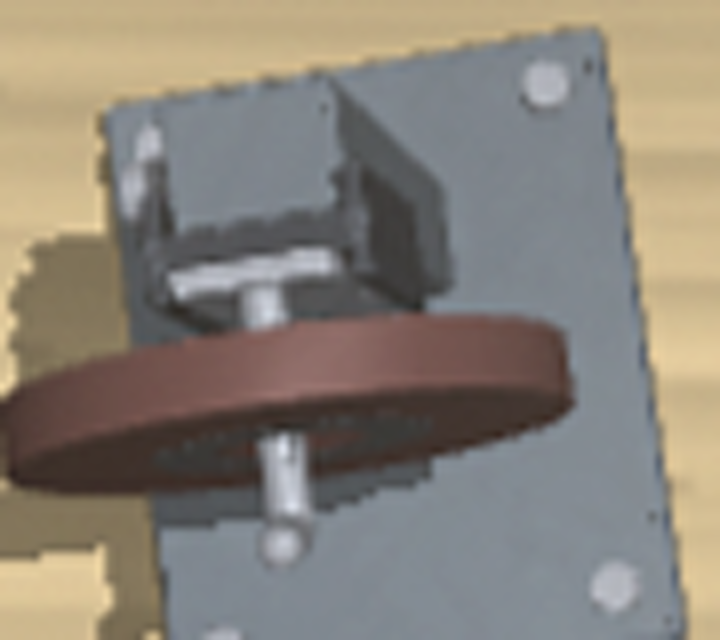

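Run:
```python
from fw import *
sp=[(290,50),(240,75),(200,130),(150,215),(112,320),(90,430),(85,500),(110,545),(165,567),(210,550),(270,465),(320,360),(376,190),(377,110)]
tp=[(100,360),(200,334),(300,320),(400,315),(500,317),(565,330),(573,400),(540,420),(430,455),(300,478),(100,490),(30,487),(8,470),(2,420)]
obs={'side':[(205+a/8-.5,230+b/8-.5) for a,b in sp],'top':[(140+a/8-.5,190+b/8-.5) for a,b in tp]}
import fw
def rs(p): return [cv2.pointPolygonTest(hull(c,p),(float(u),float(v)),True) for c,q in obs.items() for u,v in q]
s=least_squares(rs,[551,183,139,9.5,0.5],diff_step=1e-3);print(s.x);print(s.fun)
```

```text
[551.69 182.   138.09   9.62  -1.04]
[ 0.69  0.08  0.25 -0.22  0.12  0.7   0.53  0.49  0.49  0.09  0.19  0.18
 -0.5   0.08  0.05 -0.61 -0.54  0.    0.52  0.72  1.06  0.7  -0.14 -0.31
  0.32  0.31  0.46  0.45]
```

```bash
python3 -c "
from bench import r
print(r.hand_in())"
```

```text
the job is handed in; nothing more can be done
None
```

The wheel is hanging released on the large stand's hook, behind the upturned tip, and the job was handed in at about 33 s of the 67 s allowed. The hand-in gave no verdict.

- **Lift and threading:** I gripped the wheel by the top of its rim, lifted it from the rack and passed the hole over the tip. The wrist force showed no knock, and I then lowered it onto the bar.
- **Tug:** The hook slid down roughly 5 mm at about 7 N, then the force rose sharply with hardly any further movement, which I took as the stop. I held there for about 1.5 s at an estimated 18 to 19 N, weight included. I then eased off, opened the jaws slightly and backed away.

**Last checks**
- A fit to both pictures puts the wheel's axle within about 1° of the bar's direction and level to about 1°. The wheel is about 2 mm from the middle of the seat and about 1 mm sideways.
- I did not measure its drop below the bar after release. The pictures show the bar bearing at the top of the hole.
- The wrist force read about zero, the fingers are well clear, and two pictures 1.4 s apart matched to within noise.
- I saw no bystander moved in the pictures, but I did not measure their positions again.

**One disagreement:** in the cameras the held wheel sat about 5 mm higher relative to the gripper than the rack's dimensions imply. I did not find the cause, so I aligned the wheel and hook from the same pictures, and the threading agreed with that.

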